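# Fish dropped nuts from under a splash guard and box them

### The arm

A 6-joint arm with a two-finger parallel gripper is mounted at the origin on the work surface. World frame = base frame: x ahead of the robot, y to its left, z up, the work surface at z = 0. Lengths are in m, angles in rad, forces in N, time in s.
With the tool pointing down it reaches from about 0.4 to 0.825 m from the base axis. Payload 7 kg.
Tool frame: the origin (TCP) lies at the very end of the fingers, on their centre line; the grasp point (between the pads) lies arm.hold_point_z behind it (arm.hold_point_z is the distance from the TCP to the grasp point, in m); z points along the fingers, y is the line along which they close (so a half turn about z gives the same grasp; the last joint's range is limited). The gripper opens to 88 mm and grips with 3 to 60 N. Pads are 19 mm wide; open, the fingers measure 130 mm over their backs; the gripper's body (78 mm by 193 mm) begins 47 mm behind the grasp point.
Start: joints at [1.512, 0.359, 0.012, 0, -1.224, -0.288], TCP at [0.229, 0.635, 0.227] pointing down, gripper open.
Joint ranges: [-3.07, 3.07], [-1.43, 2.12], [-1.02, 1.25], [-3.03, 1.67], [-3.05, -0], [-3.03, 3.03]. Speed limits (rad/s): [2.39, 2.39, 3.01, 3.14, 3.14, 3.14].

### API

Orientations are given as [roll, pitch, yaw] about the fixed x, y, z axes, in that order (R = Rz(yaw) Ry(pitch) Rx(roll)).
In Python, from station import arm gives the robot as it stands.
- The arm moves only by the shell command python3 nudge.py 'ROWS' [FORCE]. ROWS is a JSON list of rows, 1 to 20 of them, each of 5 numbers: the finger opening in m, then dx, dy, dz in m, then a turn about the tool's z in rad; each row is the pose to reach, as a shift and turn from the pose commanded when the command began, along the tool's axes at that moment; what a row does not reach only later rows make up. A row lasts 1/12 s, in which the tool goes at most 0.0417 m and 0.125 rad, less where a joint would pass 70% of its speed; a pose out of reach is approached as far as the arm can. The fingers move at their own pace and stop on an object; FORCE is the grip in N (left out, the last holds). Time passes only in rows, so rows that do not move let the fingers close. It prints the time, the measured TCP pose, the force, the opening and the grip force at its end.
- arm.get_state(): the state, without advancing time (a new reading comes with each control period).
- arm.grab_frame(name): name is "scene" or "top"; returns the picture (400x640x3 uint8, red, green, blue); there is no depth.
- arm.camera_params(name): a dict with "fx", "fy", "cx", "cy" (pixels), "D" ([k1, k2, p1, p2, k3] as OpenCV has them; the pictures are not rectified), "T" (4x4, takes a point from camera to world coordinates). Camera axes: x right, y down, z forward; pixel columns grow to the right and rows downward; lengths in m; the calibration is good to about 2 mm. A picture is of the moment at which its call begins. camera_params takes no time and is no camera call.
- arm.job_done(): hands the job in; it is judged then, once.
The state is a dict: "t": time; "q": joint angles; "qd": joint speeds; "joint_efforts": joint torques, N m; "eef_pos": TCP position; "ee_rot": TCP orientation; "force": force on the tool from outside, world axes, zero at the start; "moment": the same for the moment, N m; "width": finger opening in m; "gripper_force": force on a finger pad.
Only numpy, scipy, OpenCV 4.12 (cv2) and the standard library are available. Lean on these libraries where they do the work, as an engineer would, in place of code of your own. Each camera call takes 0.05 s, during which the arm holds its last target. There are 200 camera calls.

### The job

First move the amber jar out of the way, standing it upright on the blue square mat. Then use the hooked rod to draw every brass nut out from under the clear splash guard, never touching a nut with the fingers while it is still under there, put all the nuts in the grey box and only then shut its lid fully. Finish with the rod lying lengthwise on its green mat; leave the other things on the bench where they are.

Things in the scene. Friction and masses are not known exactly. Their poses are not given: they have to be found in the camera images.
- guard: fixed clear guard with aluminium edges (mm). Origin on the bench at mid-mouth; +y points out of the mouth (to the robot's left), z up. Roof from x=-100 to 140, y=-260 to 0, underside 85, top 90 high. Walls: -x side (inner face x=-95), far end (inner face y=-255). Open at y=0 and on the +x side. Nuts start at x=-75..87, y=-140..-70, some 52 apart in x
- rod: loose hooked rod, 120 g, flat, z up (mm). Red grip block 90 long (x=-45..45), 18 wide (y), 30 high; origin at the centre of its underside, centre of mass in the grip. Steel shaft 9 thick, axis 4.5 above the underside, along +x to x=240, where it turns sideways to -y in the same plane: hook axis through (240,0), (238,-25), (228,-42), the tip. Starts on its green mat
- rod_mid (a point): middle of the hooked rod's length, on the shaft 100 mm from the grip's centre
- rodmat: fixed green mat for the rod, 320 mm (x) by 110 mm (y), 3 mm thick; origin at the centre of its underside. The rod starts with rod_mid about the mat's centre, its x along the mat's x
- jar: loose amber glass jar with a white cap, 58 mm diameter and straight-sided up to 50 mm, 65 mm high over the cap (56 mm), about 220 g, standing in front of the guard's mouth; origin at the centre of its underside, z up
- jarmat: fixed blue square mat, 100 by 100 mm, 1 mm thin, where the jar is to stand; origin at the centre of its underside
- kit: fixed grey open-topped box, outside 140 mm (x) by 200 mm (y) by 60 mm high, walls and floor 4 mm; origin at the centre of its underside. Its +x points roughly to the robot's left (away from the guard); the lid is hinged on the +x rim
- kit_lid (a joint): angle of the box's blue lid in rad: 0 shut, 1.57 straight up; starts open at 1.6 to 1.85 (stop 1.9). Stiff hinge: stays where left, moves with 1 to 3 N at the edge. Lid 140 by 200 mm, 6 mm thick; a black knob stands 35 mm out of its upper face, 30 mm from the free edge, mid-length
- kit_lid_hinge (a point): on the hinge line of the lid, mid-length: box x=+70, y=0, z=60.5 mm; the lid's underside starts here
- lid_edge (a point): middle of the lid's free edge, 140 mm from the hinge line
- bottle_a: capped clear jar, 60 mm diameter, 80 mm high, to be left alone; origin at the centre of its underside
- bottle_b: capped clear jar, 60 mm diameter, 80 mm high, to be left alone; origin at the centre of its underside
- beaker: glass beaker, 60 mm diameter, 70 mm high, to be left alone; origin at the centre of its underside
- tuberack: white foam rack 100 by 160 mm with tubes, 118 mm high, to be left alone; origin at the centre of its underside
- carton: cardboard carton 70 by 110 by 50 mm, to be left alone; origin at the centre of its underside
- tape: roll of yellow tape, 90 mm diameter, 25 mm high, to be left alone; origin at the centre of its underside
- marker: black marker pen, 14 mm thick, 134 mm long along its x, lying on the bench, to be left alone; origin at the centre of its underside
- nut0: a brass-coloured hex union nut with a dark bore, 24 mm across flats (28 mm across corners), 20 mm high, 50 g, lying flat under the guard; origin at the centre of its underside, z up; flats face along its x and every 60 degrees on. Three or four nuts are present; an absent one reads None
- nut1: a brass-coloured hex union nut with a dark bore, 24 mm across flats (28 mm across corners), 20 mm high, 50 g, lying flat under the guard; origin at the centre of its underside, z up; flats face along its x and every 60 degrees on. Three or four nuts are present; an absent one reads None
- nut2: a brass-coloured hex union nut with a dark bore, 24 mm across flats (28 mm across corners), 20 mm high, 50 g, lying flat under the guard; origin at the centre of its underside, z up; flats face along its x and every 60 degrees on. Three or four nuts are present; an absent one reads None
- nut3: a brass-coloured hex union nut with a dark bore, 24 mm across flats (28 mm across corners), 20 mm high, 50 g, lying flat under the guard; origin at the centre of its underside, z up; flats face along its x and every 60 degrees on. Three or four nuts are present; an absent one reads None

How it is judged:
On the way, in this order (a step that is already met when the one before it is completed fails the run):
1. the amber jar stands on the blue mat (x of jar in the frame of jarmat between -0.035 and 0.035 m and y of jar in the frame of jarmat between -0.035 and 0.035 m and angle between jar's own z axis and vertical below 0.1 rad and height (world z) of jar below 0.012 m), for 0.2 s.
2. every nut present is in the grey box, let go (x of nut0 in the frame of kit between -0.07 and 0.07 m and y of nut0 in the frame of kit between -0.1 and 0.1 m and z of each of nut0, nut1, nut2, nut3 in the frame of kit below 0.05 m and x of nut1 in the frame of kit between -0.07 and 0.07 m and y of nut1 in the frame of kit between -0.1 and 0.1 m and x of nut2 in the frame of kit between -0.07 and 0.07 m and y of nut2 in the frame of kit between -0.1 and 0.1 m and x of nut3 in the frame of kit between -0.07 and 0.07 m and y of nut3 in the frame of kit between -0.1 and 0.1 m and contact force between the fingers and nut0 below 0.1 N and contact force between the fingers and nut1 below 0.1 N and contact force between the fingers and nut2 below 0.1 N and contact force between the fingers and nut3 below 0.1 N), for 0.2 s.
3. the box's lid is shut (value of joint kit_lid below 0.06 rad), for 0.2 s.
At the end, for the whole second after the job is handed in: Jar upright on the blue mat (centre within 35 mm of the mat's in x and y); every nut present inside the box; lid below 0.06 rad; rod at rest on its green mat, its middle within 45 mm of the mat's centre lengthwise, 50 mm sideways, within 0.3 rad of the mat's length either way round (all of step 1 and x of nut0 in the frame of kit between -0.07 and 0.07 m and y of nut0 in the frame of kit between -0.1 and 0.1 m and z of each of nut0, nut1, nut2, nut3 in the frame of kit below 0.05 m and x of nut1 in the frame of kit between -0.07 and 0.07 m and y of nut1 in the frame of kit between -0.1 and 0.1 m and x of nut2 in the frame of kit between -0.07 and 0.07 m and y of nut2 in the frame of kit between -0.1 and 0.1 m and x of nut3 in the frame of kit between -0.07 and 0.07 m and y of nut3 in the frame of kit between -0.1 and 0.1 m and value of joint kit_lid below 0.06 rad and x of rod_mid in the frame of rodmat between -0.045 and 0.045 m and y of rod_mid in the frame of rodmat between -0.05 and 0.05 m and angle between the x axis of rod and the x axis of rodmat, either way round below 0.3 rad and height (world z) of rod_mid below 0.014 m and linear speed of rod below 0.02 m/s); the robot touches nothing.
It fails at once if a finger touches a nut that is still under the guard ((contact force between the fingers and nut0 above 0.3 N and x of nut0 in the frame of guard between -0.095 and 0.14 m and y of nut0 in the frame of guard between -0.255 and -0.015 m) or (contact force between the fingers and nut1 above 0.3 N and x of nut1 in the frame of guard between -0.095 and 0.14 m and y of nut1 in the frame of guard between -0.255 and -0.015 m) or (contact force between the fingers and nut2 above 0.3 N and x of nut2 in the frame of guard between -0.095 and 0.14 m and y of nut2 in the frame of guard between -0.255 and -0.015 m) or (contact force between the fingers and nut3 above 0.3 N and x of nut3 in the frame of guard between -0.095 and 0.14 m and y of nut3 in the frame of guard between -0.255 and -0.015 m)).
It fails at once if another thing on the bench is knocked more than 4 cm from its place (distance of any of bottle_a, bottle_b, beaker, tuberack, carton, tape, marker from where it was at the start of the episode above 0.04 m).
Of nut0, nut1, nut2, nut3 only 3 to 4 are there at a start; the rules pass over those that are not, and their reading is None.
At some moment in a run one of nut0, nut1, nut2, nut3, jar may be knocked a few centimetres aside while the robot is not near it.
Once in a run the grip may slacken for a moment while it holds something.
It also fails if it takes over 210 s, if anything falls off the work surface, if the arm or the gripper's body presses on something with over 40 N, if the wrist force passes 120 N, or if a joint passes its speed limit or range.

## Working session

There is one attempt and no reset: what is moved stays moved. The work goes in short steps, Python scripts to look and compute and a shell command to move; the robot and the scene stay as the last step left them, time stands still between calls to the robot, and variables do not carry over. Pictures are saved under pics/ and viewed, at most 14 in all, crops included, and the job is handed in when it is done.

```bash
ls; mkdir -p pics; cat > h.py <<'E'
import numpy as np, cv2
from station import arm
def grab(n,save=None):
    im=arm.grab_frame(n)
    if save: cv2.imwrite('pics/'+save,im[:,:,::-1])
    return im
def ray(n,uv):
    c=arm.camera_params(n);K=np.array([[c['fx'],0,c['cx']],[0,c['fy'],c['cy']],[0,0,1]],float)
    p=cv2.undistortPoints(np.array(uv,float).reshape(-1,1,2),K,np.array(c['D'],float)).reshape(-1,2)
    T=np.array(c['T']);d=np.c_[p,np.ones(len(p))]@T[:3,:3].T
    return T[:3,3],d
def onz(n,uv,z):
    o,d=ray(n,uv);return o+d*((z-o[2])/d[:,2])[:,None]
def two(n1,a,n2,b):
    o1,d1=ray(n1,a);o2,d2=ray(n2,b);d1=d1[0]/np.linalg.norm(d1[0]);d2=d2[0]/np.linalg.norm(d2[0])
    s=np.linalg.lstsq(np.c_[d1,-d2],o2-o1,rcond=None)[0]
    return (o1+s[0]*d1+o2+s[1]*d2)/2, np.linalg.norm(o1+s[0]*d1-o2-s[1]*d2)
def proj(n,P):
    c=arm.camera_params(n);K=np.array([[c['fx'],0,c['cx']],[0,c['fy'],c['cy']],[0,0,1]],float)
    T=np.linalg.inv(np.array(c['T']));r=cv2.Rodrigues(T[:3,:3])[0]
    return cv2.projectPoints(np.array(P,float).reshape(-1,1,3),r,T[:3,3],K,np.array(c['D'],float))[0].reshape(-1,2)
def blobs(im,lo,hi,amin=30):
    hsv=cv2.cvtColor(im,cv2.COLOR_RGB2HSV);m=cv2.inRange(hsv,np.array(lo),np.array(hi))
    n,l,s,c=cv2.connectedComponentsWithStats(m)
    return [(c[i].round(1).tolist(),s[i].tolist()) for i in range(1,n) if s[i][4]>=amin],m
E
python3 - <<'E'
from h import *
np.set_printoptions(precision=4,suppress=True)
for n in("scene","top"):
    grab(n,n+'0.png');c=arm.camera_params(n);print(n,c['fx'],c['cx'],c['cy'],c['D']);print(np.array(c['T']))
print(arm.get_state(),arm.hold_point_z)
E
```

```text
nudge.py
pics
station.py
scene 365.8396557478113 314.6184128888748 198.04887766141033 [-0.0204  0.      0.      0.      0.    ]
[[-0.0023  0.5302 -0.8479  1.377 ]
 [ 1.     -0.0055 -0.0061  0.0139]
 [-0.0079 -0.8478 -0.5302  0.6122]
 [ 0.      0.      0.      1.    ]]
top 455.6522922062348 317.4274565253368 205.8020100447466 [0.0065 0.     0.     0.     0.    ]
[[ 0.0029 -0.9898  0.1427  0.3087]
 [-1.     -0.0034 -0.0032 -0.0026]
 [ 0.0036 -0.1426 -0.9898  1.5892]
 [ 0.      0.      0.      1.    ]]
{'t': 0.1, 'q': array([ 1.5121,  0.3593,  0.0112, -0.0003, -1.2241, -0.2881]), 'qd': array([ 0.0003, -0.0016, -0.0003, -0.0012,  0.0012,  0.0013]), 'joint_efforts': array([ -0.0021, -58.4165,  29.3751,   7.0156,   0.0102,  -0.0001]), 'eef_pos': array([0.2293, 0.6344, 0.2257]), 'ee_rot': array([ 3.1401, -0.0001, -0.347 ]), 'force': array([0.6563, 0.0689, 0.0592]), 'moment': array([-0.0232, -0.0161,  0.0028]), 'gripper_force': 0.0, 'width': 0.08755555175969329} 0.0188
```

View pics/top0.png

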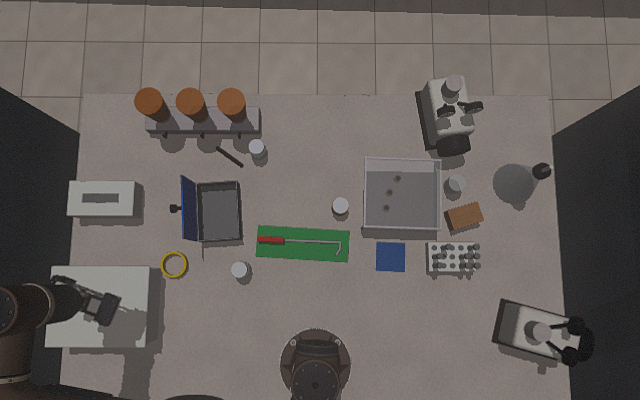

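View pics/scene0.png

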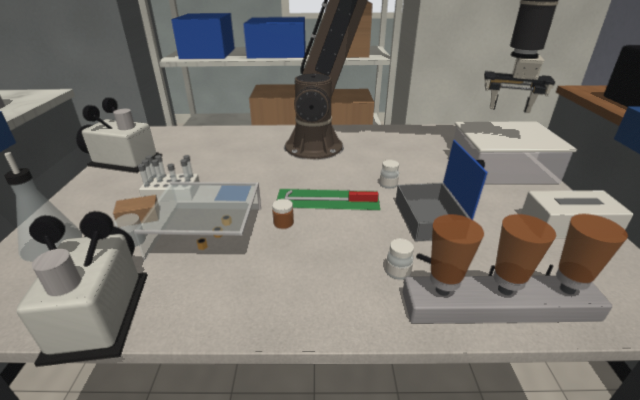

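The top view shows the jar at (340,206), nuts at about (389,192), (398,178) and (387,208), the guard at cols 364–441 and rows 157–230, the rod on the green mat (grip 270,240; hook 340,250), the blue mat at (391,257), and the box at cols 196–241. In the scene view the jar is at (283,213) and the nuts are at (201,243), (217,232) and (227,220).

```bash
python3 - <<'E'
from h import *
t=cv2.imread('pics/top0.png')[:,:,::-1].copy();s=cv2.imread('pics/scene0.png')[:,:,::-1].copy()
R=dict(brass=((8,90,60),(28,255,255)),red=((0,150,80),(6,255,255)),red2=((172,150,80),(180,255,255)),green=((45,120,40),(80,255,255)),blue=((100,120,60),(125,255,255)),white=((0,0,150),(180,40,255)))
for k,(lo,hi) in R.items():
    for n,im in(('top',t),('scene',s)):
        print(k,n,[b for b in blobs(im,lo,hi,8 if k=='brass' else 40)[0] if (150<b[0][1]<280)])
a=cv2.resize(t[150:270,160:450],None,fx=2.5,fy=2.5,interpolation=cv2.INTER_CUBIC)
b=cv2.resize(s[150:270,100:480],None,fx=2.1,fy=2.1,interpolation=cv2.INTER_CUBIC)
o=np.zeros((a.shape[0]+b.shape[0],800,3),np.uint8);o[:a.shape[0],:a.shape[1]]=a;o[a.shape[0]:,:b.shape[1]]=b
cv2.imwrite('pics/z1.png',np.clip(o[:,:,::-1]*1.3,0,255).astype(np.uint8));print(o.shape)
E
```

```text
brass top [([465.1, 215.1], [447, 202, 37, 27, 632]), ([264.5, 236.0], [261, 236, 8, 1, 8]), ([172.8, 264.0], [160, 251, 28, 27, 247])]
brass scene [([362.0, 191.0], [354, 191, 17, 1, 17]), ([134.6, 206.0], [114, 196, 42, 25, 609]), ([361.0, 201.0], [349, 201, 25, 1, 25]), ([283.1, 219.3], [273, 210, 20, 18, 274]), ([453.7, 246.5], [431, 214, 53, 70, 2760]), ([522.0, 246.5], [495, 214, 61, 70, 2952]), ([589.6, 246.2], [559, 214, 69, 69, 3144]), ([226.3, 221.6], [223, 219, 7, 6, 33]), ([216.6, 236.1], [214, 235, 7, 3, 15]), ([201.8, 244.9], [197, 239, 11, 11, 76])]
red top [([270.7, 238.9], [258, 237, 25, 5, 112])]
red scene [([362.9, 196.0], [349, 192, 29, 9, 259])]
red2 top []
red2 scene []
green top [([304.0, 244.1], [256, 226, 93, 36, 2056])]
green scene [([282.1, 193.3], [278, 190, 10, 8, 48]), ([318.9, 193.1], [290, 190, 58, 7, 289]), ([335.2, 204.3], [293, 201, 86, 8, 533])]
blue top [([182.0, 206.0], [181, 175, 3, 64, 100]), ([390.1, 256.6], [376, 242, 29, 30, 783])]
blue scene [([464.6, 177.9], [444, 140, 43, 78, 1819])]
white top [([101.7, 197.6], [68, 181, 66, 34, 1073]), ([340.0, 204.7], [333, 197, 15, 16, 185]), ([433.1, 253.4], [429, 243, 18, 28, 133]), ([454.6, 256.4], [438, 243, 37, 28, 263]), ([238.7, 269.3], [231, 263, 16, 14, 150])]
white scene [([532.6, 187.0], [465, 86, 168, 189, 8369]), ([313.5, 256.2], [49, 114, 591, 241, 63802]), ([9.4, 161.0], [5, 153, 11, 20, 47]), ([138.6, 251.1], [134, 245, 10, 12, 82]), ([401.4, 270.8], [396, 266, 14, 11, 108])]
(552, 800, 3)
```

View pics/z1.png

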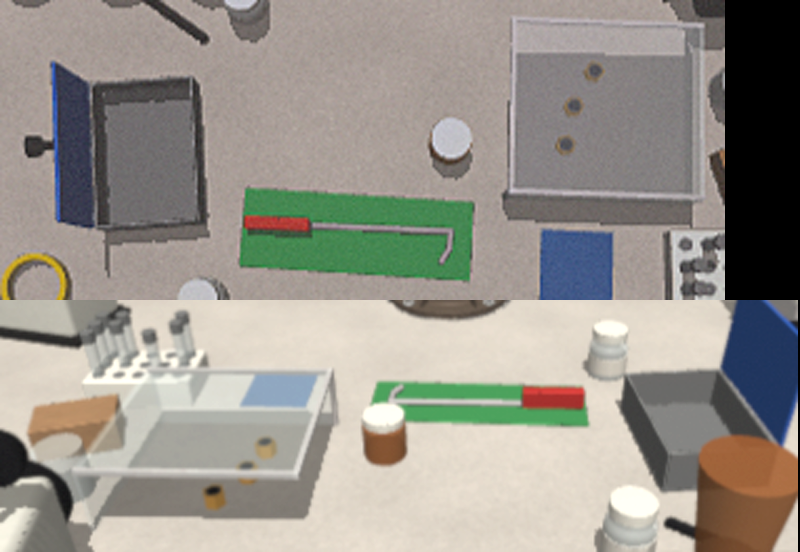

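The crops show exactly three nuts, the box with its lid open and knob at (174,208), and the guard roof corners near (365,157), (441,161), (440,229) and (363,226).

```bash
python3 - <<'E'
from h import *
np.set_printoptions(precision=4,suppress=True)
a=lambda x,y:(x/2.5+160,y/2.5+150)
b=lambda x,y:(x/2.1+100,(y-300)/2.1+150)
for k,p,q in [('nutA',a(594,71),b(213,491)),('nutB',a(573,106),b(247,467)),('nutC',a(565,145),b(265,442)),('cap',a(451,137),b(383,414)),('grip',a(276.7,222.2),b(553,391)),('hookcorner',a(450,231),b(393,401)),('boxFar-right',a(197,78),b(659,481)),('boxNearRight',a(205,228),b(627,376)),
 ('g NW(mouth,far)',a(513,18),b(298,473)),('g mouth near',a(507,190),b(331,372)),('knob',a(35,146),b(35,146))]:
    P,e=two('top',p,'scene',q);print(k,P,e)
t=cv2.imread('pics/top0.png')[:,:,::-1].copy()
for k,lo,hi,z in(('green',(45,120,40),(80,255,255),.003),('blue',(100,120,60),(125,255,255),.001),('red',(0,150,80),(6,255,255),.03)):
    m=blobs(t,lo,hi)[1]; m[:, :185]=0
    m=cv2.morphologyEx(m,cv2.MORPH_CLOSE,np.ones((5,5)));
    c=max(cv2.findContours(m,0,1)[0],key=cv2.contourArea);bx=cv2.boxPoints(cv2.minAreaRect(c));W=onz('top',bx,z);print(k,W[:,:2].mean(0),W[:,:2].tolist(),np.linalg.norm(np.diff(W,axis=0),axis=1)[:2])
print('nuts20',onz('top',[a(594,71),a(573,106),a(565,145)],.02))
print('guard90',onz('top',[a(513,18),a(703,27),a(701,197),a(507,190)],.09))
print('hook',onz('top',[a(450,231),a(443,261)],.0075+.003),'cap65',onz('top',[a(451,137)],.065))
print('boxrim',onz('top',[a(197,78),a(205,228),a(97,227),a(92,84)],.06))
print('lid edge',onz('top',[a(53,63),a(57,220),a(35,146)],.2))
E
```

```text
nutA [ 0.6332 -0.2879  0.0177] 0.0028883102795477698
nutB [ 0.5832 -0.2573  0.017 ] 0.003280072239609279
nutC [ 0.528  -0.2451  0.0175] 0.0029277407106364727
cap [ 0.532  -0.0832  0.0642] 0.004062056477594811
grip [0.4189 0.1542 0.029 ] 0.004363768190067532
hookcorner [ 0.4085 -0.0826  0.007 ] 0.007445626996217969
boxFar-right [0.6208 0.2673 0.0203] 0.001564939753326697
boxNearRight [0.4106 0.2552 0.0483] 0.01688149715198567
g NW(mouth,far) [ 0.6909 -0.1657  0.0891] 0.005410808643265208
g mouth near [ 0.4583 -0.1577  0.0858] 0.0005209807281245649
knob [0.6201 0.0031 0.5451] 0.7115671961001974
green [0.4051 0.0445] [[0.36184946141282925, 0.20538691954163316], [0.4675077401342804, 0.20097089570257018], [0.44812557790606833, -0.11781299006542595], [0.3427598032663541, -0.11036057320576885]] [0.1058 0.3194]
blue [ 0.361  -0.2605] [[0.3151516070909557, -0.20783439189881475], [0.411183143776041, -0.2139303793858658], [0.40676609412138404, -0.31362833596533646], [0.3108047007079411, -0.30666487678066845]] [0.0962 0.0998]
red [0.4182 0.1542] [[0.42489476147755245, 0.19539248120678343], [0.4251465586128287, 0.11330849256501162], [0.41146943349271636, 0.1131163438982699], [0.41122152143526947, 0.1950970705125537]] [0.0821 0.0137]
nuts20 [[ 0.633  -0.2889  0.02  ]
 [ 0.5831 -0.2584  0.02  ]
 [ 0.528  -0.2462  0.02  ]]
guard90 [[ 0.6912 -0.1683  0.09  ]
 [ 0.6796 -0.4246  0.09  ]
 [ 0.4494 -0.4137  0.09  ]
 [ 0.4579 -0.1575  0.09  ]]
hook [[ 0.4085 -0.0862  0.0105]
 [ 0.3672 -0.0764  0.0105]] cap65 [[ 0.5321 -0.0852  0.065 ]]
boxrim [[0.6131 0.2612 0.06  ]
 [0.4084 0.2448 0.06  ]
 [0.4093 0.3894 0.06  ]
 [0.6042 0.404  0.06  ]]
lid edge [[0.6035 0.4162 0.2   ]
 [0.4085 0.4025 0.2   ]
 [0.4994 0.4336 0.2   ]]
```

```bash
cat > d.py <<'E'
import sys,numpy as np
from station import arm
from scipy.spatial.transform import Rotation as R
def d(x,y,z,yaw):
    s=arm.get_state();r=R.from_euler('xyz',s['ee_rot']);v=r.inv().apply(np.array([x,y,z])-s['eef_pos'])
    t=-(yaw-s['ee_rot'][2]);t=(t+np.pi)%(2*np.pi)-np.pi
    return np.r_[v,t]
if __name__=='__main__':
    a=list(map(float,sys.argv[1:]));v=d(*a);print('dxyz,turn',v.round(4),'rows>=',np.ceil(max(np.linalg.norm(v[:3])/.0417,abs(v[3])/.125)))
    s=arm.get_state();print('t',round(s['t'],2),'pos',s['eef_pos'].round(4),'rot',s['ee_rot'].round(3),'q',s['q'].round(2),'w',round(s['width'],4),'F',s['force'].round(1))
E
python3 d.py .532 -.084 .14 -1.571; python3 - <<'E'
from h import *
print(onz('top',[(427,242),(480,272),(427,272)],.1),proj('top',[(.45,-.4,.1)]))
E
```

```text
dxyz,turn [0.5289 0.5725 0.0866 1.224 ] rows>= 19.0
t 0.1 pos [0.2293 0.6344 0.2257] rot [ 3.14  -0.    -0.347] q [ 1.51  0.36  0.01 -0.   -1.22 -0.29] w 0.0876 F [0.7 0.1 0.1]
[[ 0.4051125  -0.36563999  0.1       ]
 [ 0.30874231 -0.53403386  0.1       ]
 [ 0.30815259 -0.36255901  0.1       ]] [[437.04165561 228.33586496]]
```

```bash
python3 nudge.py '[[0.088,0,0,-0.04,0],[0.088,0,0,-0.08,0],[0.088,0.529,0.5725,-0.08,1.224],[0.088,0.529,0.5725,-0.08,1.224],[0.088,0.529,0.5725,-0.08,1.224],[0.088,0.529,0.5725,-0.08,1.224],[0.088,0.529,0.5725,-0.08,1.224],[0.088,0.529,0.5725,-0.08,1.224],[0.088,0.529,0.5725,-0.08,1.224],[0.088,0.529,0.5725,-0.08,1.224],[0.088,0.529,0.5725,-0.08,1.224],[0.088,0.529,0.5725,-0.08,1.224],[0.088,0.529,0.5725,-0.08,1.224],[0.088,0.529,0.5725,-0.08,1.224],[0.088,0.529,0.5725,-0.08,1.224],[0.088,0.529,0.5725,-0.08,1.224],[0.088,0.529,0.5725,-0.08,1.224],[0.088,0.529,0.5725,-0.08,1.224],[0.088,0.529,0.5725,-0.08,1.224],[0.088,0.529,0.5725,-0.08,1.224]]'; python3 d.py .532 -.084 .018 -1.571
```

```text
t: 1.77
eef_pos: [0.521, -0.0584, 0.3065]
ee_rot: [-3.142, 0.0, -1.571]
force: [1.2, 1.4, 0.4]
width: 0.088
gripper_force: 0.0
dxyz,turn [ 0.0257 -0.0109  0.2885  0.0003] rows>= 7.0
t 1.77 pos [ 0.521  -0.0584  0.3065] rot [-3.142  0.    -1.571] q [ 0.26  0.06 -0.19 -0.   -1.32 -0.26] w 0.088 F [1.2 1.4 0.4]
```

```bash
python3 nudge.py '[[0.088,0.0257,-0.0109,0.04,0],[0.088,0.0257,-0.0109,0.15,0],[0.088,0.0257,-0.0109,0.15,0],[0.088,0.0257,-0.0109,0.15,0],[0.088,0.0257,-0.0109,0.15,0],[0.088,0.0257,-0.0109,0.15,0],[0.088,0.0257,-0.0109,0.15,0]]'; python3 - <<'E'
from h import *
im=grab('top','t1.png');s=grab('scene','s1.png')
hsv=cv2.cvtColor(s,cv2.COLOR_RGB2HSV);print([b for b in blobs(s,(8,90,60),(28,255,255),8)[0] if b[0][0]<300],[b for b in blobs(im,(0,0,150),(180,40,255),40)[0] if 300<b[0][0]<360])
E
python3 d.py .532 -.084 .018 -1.571
```

```text
t: 2.35
eef_pos: [0.5332, -0.0819, 0.1586]
ee_rot: [-3.139, -0.0, -1.57]
force: [-0.4, 0.4, 1.3]
width: 0.0874
gripper_force: 0.0
[([254.5, 108.5], [250, 90, 12, 35, 237]), ([291.0, 137.4], [289, 136, 5, 5, 14]), ([134.5, 206.0], [114, 196, 42, 25, 611]), ([282.9, 219.2], [273, 209, 20, 19, 284]), ([226.2, 221.6], [223, 219, 7, 6, 34]), ([216.6, 236.1], [214, 235, 7, 3, 15]), ([201.8, 244.9], [197, 239, 11, 11, 76])] []
dxyz,turn [0.0025 0.0021 0.1413 0.001 ] rows>= 4.0
t 2.45 pos [ 0.5335 -0.0816  0.1593] rot [-3.137  0.    -1.57 ] q [ 0.21  0.19 -0.39  0.   -0.99 -0.21] w 0.0874 F [-0.3  0.1  0.2]
```

```bash
python3 nudge.py '[[0.088,0.001,0.001,0.04,0],[0.088,0.001,0.001,0.08,0],[0.088,0.001,0.001,0.12,0],[0.088,0.001,0.001,0.141,0],[0.088,0.001,0.001,0.141,0],[0.05,0.001,0.001,0.141,0],[0.05,0.001,0.001,0.141,0],[0.05,0.001,0.001,0.141,0],[0.05,0.001,0.001,0.141,0],[0.05,0.001,0.001,0.141,0],[0.05,0.001,0.001,0.141,0]]' 25; python3 d.py .35 -.245 .13 0
```

```text
t: 3.37
eef_pos: [0.5315, -0.0828, 0.0169]
ee_rot: [-3.14, 0.0, -1.571]
force: [-1.8, 1.8, 7.7]
width: 0.0576
gripper_force: 25.0
dxyz,turn [ 0.1621  0.1813 -0.1135 -1.5706] rows>= 13.0
t 3.37 pos [ 0.5315 -0.0828  0.0169] rot [-3.14   0.    -1.571] q [ 0.21  0.37 -0.54  0.   -0.66 -0.21] w 0.0576 F [-1.8  1.8  7.7]
```

```bash
python3 nudge.py '[[0.05,0,0,-0.04,0],[0.05,0,0,-0.08,0],[0.05,0,0,-0.12,0],[0.05,0,0,-0.14,0],[0.05,0.162,0.181,-0.14,-1.571],[0.05,0.162,0.181,-0.14,-1.571],[0.05,0.162,0.181,-0.14,-1.571],[0.05,0.162,0.181,-0.14,-1.571],[0.05,0.162,0.181,-0.14,-1.571],[0.05,0.162,0.181,-0.14,-1.571],[0.05,0.162,0.181,-0.14,-1.571],[0.05,0.162,0.181,-0.14,-1.571],[0.05,0.162,0.181,-0.14,-1.571],[0.05,0.162,0.181,-0.14,-1.571],[0.05,0.162,0.181,-0.14,-1.571],[0.05,0.162,0.181,-0.14,-1.571],[0.05,0.162,0.181,-0.14,-1.571],[0.05,0.162,0.181,-0.14,-1.571],[0.05,0.162,0.181,-0.14,-1.571]]';  python3 d.py .35 -.245 .0185 0; python3 - <<'E'
from h import *
s=grab('scene','s2.png')
print([b for b in blobs(s,(5,90,60),(28,255,255),8)[0] if b[0][0]<300])
E
```

```text
t: 4.95
eef_pos: [0.3495, -0.2449, 0.1557]
ee_rot: [-3.141, -0.0, -0.003]
force: [-1.0, 0.5, -2.4]
width: 0.0573
gripper_force: 25.0
dxyz,turn [ 0.0005  0.0002  0.1372 -0.0031] rows>= 4.0
t 4.95 pos [ 0.3495 -0.2449  0.1557] rot [-3.141e+00 -0.000e+00 -3.000e-03] q [-0.15  0.   -0.61 -0.   -0.96  1.71] w 0.0573 F [-1.   0.5 -2.4]
[([271.3, 104.6], [250, 85, 46, 40, 1249]), ([216.0, 119.8], [205, 119, 30, 5, 61]), ([231.8, 146.3], [221, 137, 21, 19, 281]), ([134.5, 206.1], [114, 196, 42, 25, 612]), ([226.2, 221.6], [223, 219, 7, 6, 34]), ([216.6, 236.1], [214, 235, 7, 3, 15]), ([201.8, 244.8], [197, 239, 11, 11, 77])]
```

```bash
python3 nudge.py '[[0.05,0,0,0.04,0],[0.05,0,0,0.08,0],[0.05,0,0,0.12,0],[0.05,0,0,0.13,0],[0.05,0,0,0.136,0],[0.05,0,0,0.1375,0],[0.05,0,0,0.1375,0],[0.088,0,0,0.1375,0],[0.088,0,0,0.1375,0],[0.088,0,0,0.1375,0],[0.088,0,0,0.1375,0],[0.088,0,0,0.1,0],[0.088,0,0,0.06,0],[0.088,0,0,0.02,0],[0.088,0,0,-0.03,0],[0.088,0,0,-0.03,0]]';  python3 d.py .4185 .154 .15 -1.571; python3 - <<'E'
from h import *
s=grab('scene','s3.png');t=grab('top','t3.png')
print([b for b in blobs(s,(5,90,60),(28,255,255),8)[0] if b[0][0]<300])
o=np.zeros((300,800,3),np.uint8);o[:,:400]=cv2.resize(s[120:270,100:300],None,fx=2,fy=2);o[:,400:]=cv2.resize(t[150:300,300:500],None,fx=2,fy=2)
cv2.imwrite('pics/z2.png',np.clip(o[:,:,::-1]*1.3,0,255).astype(np.uint8))
E
```

```text
t: 6.33
eef_pos: [0.353, -0.2462, 0.1929]
ee_rot: [3.138, -0.011, 0.001]
force: [1.6, -1.0, -0.7]
width: 0.0875
gripper_force: 0.0
dxyz,turn [ 0.0656 -0.4003  0.0421  1.5723] rows>= 13.0
t 6.33 pos [ 0.353  -0.2462  0.1929] rot [ 3.138e+00 -1.100e-02  1.000e-03] q [-0.15 -0.04 -0.56  0.   -1.04  1.72] w 0.0875 F [ 1.6 -1.  -0.7]
[([271.9, 106.0], [251, 85, 45, 40, 1204]), ([210.8, 107.1], [197, 106, 33, 4, 87]), ([242.8, 179.9], [239, 178, 7, 4, 16]), ([236.1, 189.7], [234, 187, 5, 7, 15]), ([134.6, 206.0], [114, 196, 42, 25, 610]), ([226.1, 221.7], [223, 219, 7, 6, 35]), ([216.7, 236.1], [214, 235, 7, 3, 14]), ([201.8, 244.8], [197, 239, 11, 11, 77])]
```

View pics/z2.png

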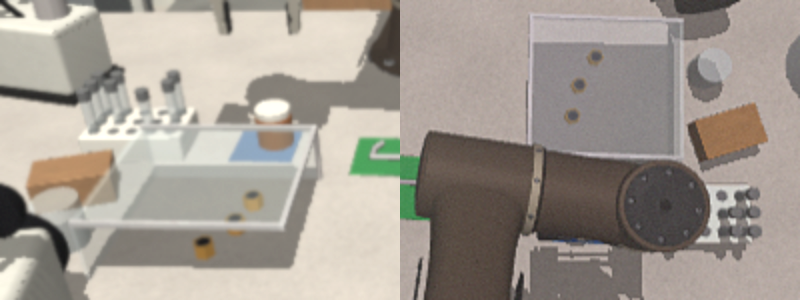

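Jar stands upright on the blue mat (scene crop, 273,125). Next is the rod.

```bash
python3 nudge.py '[[0.05,0,0,-0.01,0],[0.05,0.0656,-0.4003,0,1.613],[0.05,0.0656,-0.4003,0,1.613],[0.05,0.0656,-0.4003,0,1.613],[0.05,0.0656,-0.4003,0,1.613],[0.05,0.0656,-0.4003,0,1.613],[0.05,0.0656,-0.4003,0,1.613],[0.05,0.0656,-0.4003,0,1.613],[0.05,0.0656,-0.4003,0,1.613],[0.05,0.0656,-0.4003,0,1.613],[0.05,0.0656,-0.4003,0,1.613],[0.05,0.0656,-0.4003,0,1.613],[0.05,0.0656,-0.4003,0,1.613],[0.05,0.0656,-0.4003,0,1.613],[0.05,0.0656,-0.4003,0,1.613],[0.05,0.0656,-0.4003,0,1.613]]';  python3 d.py .4185 .154 .006 -1.612
```

```text
t: 7.77
eef_pos: [0.4147, 0.1558, 0.1845]
ee_rot: [3.14, -0.001, -1.618]
force: [0.2, 0.2, 0.9]
width: 0.0498
gripper_force: 0.0
dxyz,turn [ 0.0013 -0.0042  0.1785 -0.0058] rows>= 5.0
t 7.77 pos [0.4147 0.1558 0.1845] rot [ 3.140e+00 -1.000e-03 -1.618e+00] q [ 0.81  0.   -0.54 -0.   -1.03 -0.85] w 0.0498 F [0.2 0.2 0.9]
```

```bash
python3 - <<'E'
from h import *
t=cv2.imread('pics/t3.png');s=grab('scene','s4.png');t4=grab('top','t4.png')
print([b for b in blobs(s,(0,150,80),(6,255,255),30)[0]],blobs(t4,(100,120,60),(125,255,255))[0])
print([b for b in blobs(t4,(0,0,140),(180,40,255),30)[0] if b[0][0]>350 and 230<b[0][1]<275])
E
```

```text
[([362.9, 196.0], [349, 192, 29, 10, 260])] [([182.0, 206.5], [181, 175, 3, 64, 101]), ([392.2, 253.9], [376, 242, 29, 30, 440])]
[([485.4, 246.6], [479, 241, 12, 12, 41]), ([556.2, 248.8], [553, 240, 6, 17, 38]), ([369.1, 262.6], [358, 250, 18, 21, 77]), ([389.1, 258.4], [381, 251, 17, 16, 208]), ([549.0, 262.6], [545, 257, 10, 12, 39])]
```

```bash
python3 -c "
from h import *;print(onz('top',[(389.1,258.4)],.066))"; python3 nudge.py '[[0.05,0.0013,-0.0042,0.04,0],[0.05,0.0013,-0.0042,0.08,0],[0.05,0.0013,-0.0042,0.12,0],[0.05,0.0013,-0.0042,0.16,0],[0.05,0.0013,-0.0042,0.1785,0],[0.05,0.0013,-0.0042,0.1785,0],[0.01,0.0013,-0.0042,0.1785,0],[0.01,0.0013,-0.0042,0.1785,0],[0.01,0.0013,-0.0042,0.1785,0],[0.01,0.0013,-0.0042,0.1785,0],[0.01,0.0013,-0.0042,0.1785,0],[0.01,0.0013,-0.0042,0.1785,0]]' 45;  python3 d.py .4185 .154 .2 -1.612
```

```text
[[ 0.35245161 -0.24621308  0.066     ]]
t: 8.87
eef_pos: [0.4195, 0.1539, 0.0073]
ee_rot: [-3.141, 0.0, -1.612]
force: [-0.9, -0.7, 1.0]
width: 0.0179
gripper_force: 45.0
dxyz,turn [-1.000e-04  9.000e-04 -1.927e-01 -4.000e-04] rows>= 5.0
t 8.87 pos [0.4195 0.1539 0.0073] rot [-3.141  0.    -1.612] q [ 0.8   0.27 -0.75 -0.   -0.56 -0.84] w 0.0179 F [-0.9 -0.7  1. ]
```

```bash
cat > g.py <<'E'
import sys,numpy as np
from d import d
# grip pose such that nut (world x,y) is at rod coords (a,b): g.py x y a b z
x,y,a,b,z=map(float,sys.argv[1:6]);w=float(sys.argv[6]) if len(sys.argv)>6 else -1.617
u=np.array([np.cos(w),np.sin(w)]);v=np.array([-u[1],u[0]]);g=np.array([x,y])-a*u-b*v
r=d(*g,z,w);print('grip',g.round(4),'dxyz,turn',r.round(4),'rows',np.ceil(np.linalg.norm(r[:3])/.0417))
E
python3 g.py .633 -.289 .403 -.022 .06; python3 g.py .633 -.289 .203 -.022 .045
```

```text
grip [0.6736 0.1126] dxyz,turn [ 0.0307 -0.2556 -0.0526  0.0046] rows 7.0
grip [ 0.6644 -0.0872] dxyz,turn [ 0.2307 -0.2547 -0.0377  0.0046] rows 9.0
```

```bash
python3 nudge.py '[[0.01,0,0,-0.04,0],[0.01,0,0,-0.05,0],[0.01,0.0307,-0.2556,-0.0526,0.005],[0.01,0.0307,-0.2556,-0.0526,0.005],[0.01,0.0307,-0.2556,-0.0526,0.005],[0.01,0.0307,-0.2556,-0.0526,0.005],[0.01,0.0307,-0.2556,-0.0526,0.005],[0.01,0.0307,-0.2556,-0.0526,0.005],[0.01,0.0307,-0.2556,-0.0526,0.005],[0.01,0.0307,-0.2556,-0.0526,0.005]]'; python3 - <<'E'
from h import *
np.set_printoptions(precision=4,suppress=True)
s=grab('scene','s5.png');t=grab('top','t5.png')
print([b for b in blobs(s,(8,90,60),(28,255,255),8)[0] if 190<b[0][0]<300 and b[0][1]>200])
o=np.zeros((600,800,3),np.uint8);o[:300]=cv2.resize(s[170:270,150:417],(800,300));o[300:]=cv2.resize(t[150:255,200:480],(800,300))
cv2.imwrite('pics/z3.png',np.clip(o[:,:,::-1]*1.3,0,255).astype(np.uint8))
E
python3 g.py .633 -.289 .203 -.022 .045
```

```text
t: 9.7
eef_pos: [0.6758, 0.1113, 0.0582]
ee_rot: [3.141, -0.0, -1.62]
force: [-0.5, -0.0, -1.1]
width: 0.0177
gripper_force: 45.0
[([226.2, 221.7], [223, 219, 7, 6, 33]), ([216.6, 236.1], [214, 235, 7, 3, 15]), ([201.8, 244.8], [197, 239, 11, 11, 78])]
grip [ 0.6644 -0.0872] dxyz,turn [ 0.1993 -0.001   0.0137 -0.0017] rows 5.0
```

View pics/z3.png

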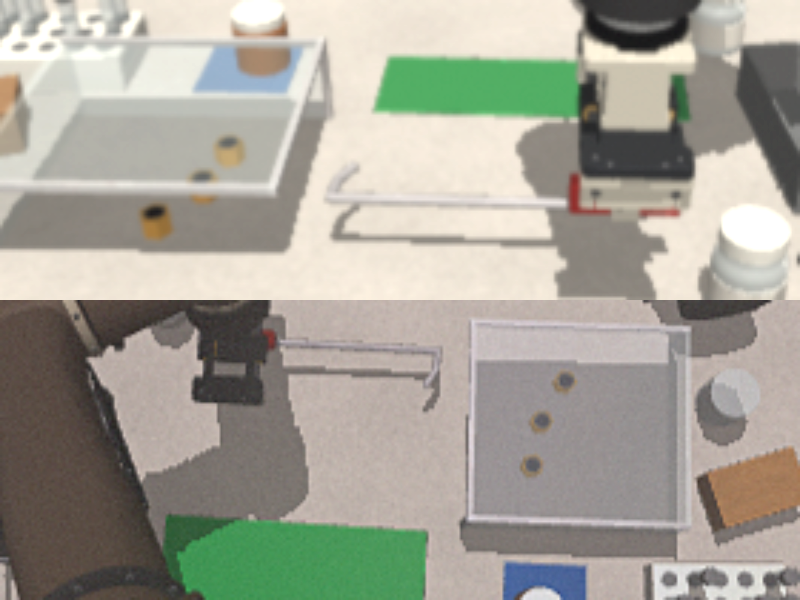

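Rod held level, hook at (441,350) in the lower crop, nuts unmoved. Now over and behind the far nut.

```bash
python3 nudge.py '[[0.01,0.04,-0.001,0.01,0],[0.01,0.08,-0.001,0.01,0],[0.01,0.12,-0.001,0.01,0],[0.01,0.16,-0.001,0.01,0],[0.01,0.195,-0.001,0.01,0],[0.01,0.199,-0.001,0.01,0],[0.01,0.199,-0.001,0.02,0],[0.01,0.199,-0.001,0.036,0],[0.01,0.199,-0.001,0.052,0],[0.01,0.199,-0.001,0.052,0]]'; python3 - <<'E'
from h import *
s=grab('scene','s6.png');t=grab('top','t6.png')
print([b for b in blobs(s,(8,90,60),(28,255,255),8)[0] if 190<b[0][0]<300 and b[0][1]>200])
o=np.zeros((600,800,3),np.uint8);o[:300]=cv2.resize(s[195:265,150:337],(800,300));o[300:]=cv2.resize(t[155:230,240:440],(800,300))
cv2.imwrite('pics/z4.png',np.clip(o[:,:,::-1]*1.3,0,255).astype(np.uint8))
E
python3 g.py .668 -.095 .222 -.022 .0065
```

```text
t: 10.63
eef_pos: [0.6636, -0.0848, 0.0051]
ee_rot: [3.139, -0.0, -1.617]
force: [-0.8, 0.5, 0.3]
width: 0.0176
gripper_force: 45.0
[([226.2, 221.8], [223, 219, 7, 6, 33]), ([288.9, 222.9], [286, 221, 6, 5, 15]), ([216.6, 236.1], [214, 235, 7, 3, 15]), ([201.9, 244.1], [197, 239, 11, 9, 64])]
grip [0.7002 0.1257] dxyz,turn [-0.2122 -0.0262  0.0006  0.0008] rows 6.0
```

View pics/z4.png

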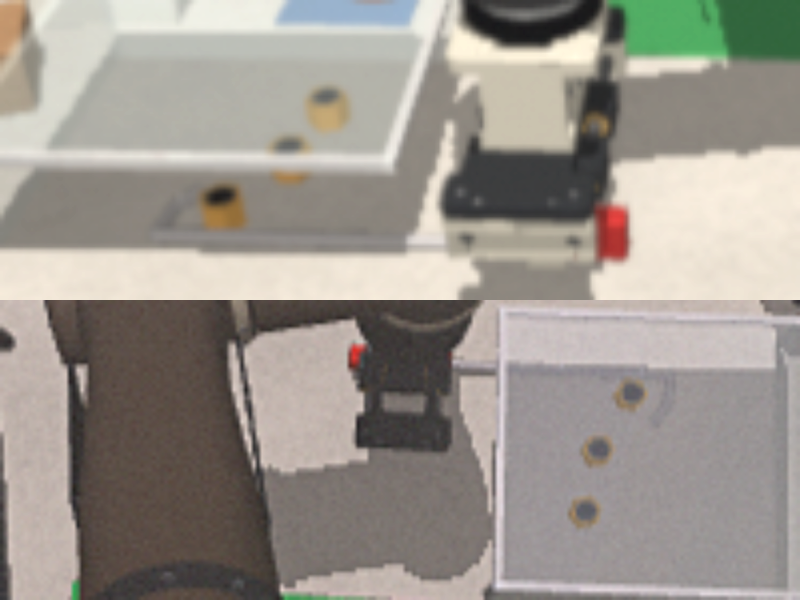

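Hook sits behind nut A (lower crop 630,393 vs hook 662,400). Pull.

```bash
python3 nudge.py '[[0.01,-0.01,0,-0.001,0],[0.01,-0.03,-0.002,-0.001,0],[0.01,-0.05,-0.005,-0.001,0],[0.01,-0.07,-0.008,-0.001,0],[0.01,-0.09,-0.011,-0.001,0],[0.01,-0.11,-0.014,-0.001,0],[0.01,-0.13,-0.017,-0.001,0],[0.01,-0.15,-0.02,-0.001,0],[0.01,-0.17,-0.023,-0.001,0],[0.01,-0.19,-0.025,-0.001,0],[0.01,-0.205,-0.026,-0.001,0],[0.01,-0.212,-0.026,-0.001,0],[0.01,-0.212,-0.026,-0.001,0]]'; python3 - <<'E'
from h import *
np.set_printoptions(precision=4,suppress=True)
s=grab('scene','s7.png');t=grab('top','t7.png')
for b in blobs(s,(8,90,60),(28,255,255),8)[0]:
  if 190<b[0][0]<300 and b[0][1]>200: print(b,onz('scene',[b[0]],.008))
E
python3 d.py .7 .12 .05 -1.617
```

```text
t: 11.82
eef_pos: [0.7011, 0.1264, 0.0091]
ee_rot: [-3.141, 0.0, -1.616]
force: [-0.4, -0.3, -1.2]
width: 0.0176
gripper_force: 45.0
([226.3, 221.6], [223, 219, 7, 6, 33]) [[ 0.5342 -0.2433  0.008 ]]
([216.6, 236.1], [214, 235, 7, 3, 15]) [[ 0.6007 -0.2557  0.008 ]]
([276.3, 252.1], [271, 247, 11, 9, 67]) [[ 0.6671 -0.0892  0.008 ]]
dxyz,turn [ 0.0042  0.0006 -0.0412 -0.0004] rows>= 1.0
t 11.92 pos [0.7007 0.1242 0.0088] rot [ 3.141 -0.    -1.617] q [ 0.45  0.6  -0.13 -0.   -0.84 -0.49] w 0.0178 F [-0.2 -0.3 -1.5]
```

```bash
python3 nudge.py '[[0.01,0.008,0,0,0],[0.01,0.008,0,-0.03,0],[0.01,0.008,0,-0.048,0],[0.01,0.008,0,-0.048,0]]'; python3 g.py .583 -.258 .373 -.022 .055; python3 g.py .583 -.258 .203 -.022 .045
```

```text
t: 12.25
eef_pos: [0.7033, 0.1149, 0.0614]
ee_rot: [-3.135, 0.002, -1.619]
force: [1.7, 0.8, -0.1]
width: 0.0177
gripper_force: 45.0
grip [0.6222 0.1136] dxyz,turn [ 0.0052  0.081   0.0059 -0.0017] rows 2.0
grip [ 0.6144 -0.0562] dxyz,turn [ 0.1752  0.0807  0.0156 -0.0017] rows 5.0
```

```bash
python3 nudge.py '[[0.01,0,0.04,0,0],[0.01,0,0.081,0.005,0],[0.01,0.02,0.081,0.01,0],[0.01,0.06,0.081,0.01,0],[0.01,0.1,0.081,0.01,0],[0.01,0.14,0.081,0.01,0],[0.01,0.17,0.081,0.01,0],[0.01,0.175,0.081,0.01,0],[0.01,0.175,0.081,0.01,0],[0.01,0.175,0.081,0.01,0]]'; python3 - <<'E'
from h import *
np.set_printoptions(precision=4,suppress=True)
s=grab('scene','s8.png');t=grab('top','t8.png')
for b in blobs(s,(8,90,60),(28,255,255),8)[0]:
  if 190<b[0][0]<300 and b[0][1]>200: print(b,onz('scene',[b[0]],.008))
o=np.zeros((600,800,3),np.uint8);o[:300]=cv2.resize(s[195:265,150:337],(800,300));o[300:]=cv2.resize(t[155:230,240:440],(800,300))
cv2.imwrite('pics/z5.png',np.clip(o[:,:,::-1]*1.3,0,255).astype(np.uint8))
E
python3 g.py .583 -.258 .203 -.022 .0065
```

```text
t: 13.08
eef_pos: [0.6112, -0.056, 0.0466]
ee_rot: [3.142, 0.0, -1.62]
force: [0.3, 0.3, -1.5]
width: 0.0179
gripper_force: 45.0
([226.3, 220.7], [223, 219, 7, 4, 18]) [[ 0.5298 -0.2443  0.008 ]]
([216.6, 236.1], [214, 235, 7, 3, 15]) [[ 0.6007 -0.2557  0.008 ]]
([276.3, 252.8], [271, 247, 11, 11, 84]) [[ 0.6698 -0.089   0.008 ]]
grip [ 0.6144 -0.0562] dxyz,turn [ 0.0016 -0.0028  0.0401 -0.0007] rows 1.0
```

View pics/z5.png

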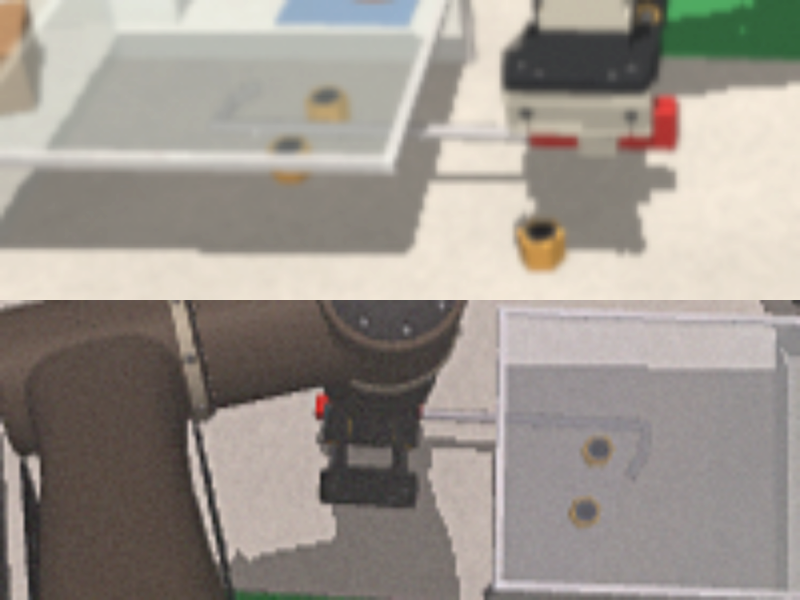

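Hook above and behind nut B; lower and pull.

```bash
python3 nudge.py '[[0.01,0.0016,-0.001,0.015,0],[0.01,0.0016,-0.002,0.03,0],[0.01,0.0016,-0.002,0.04,0],[0.01,0.0016,-0.002,0.04,0],[0.01,-0.015,-0.002,0.04,0],[0.01,-0.035,-0.002,0.04,0],[0.01,-0.055,-0.002,0.04,0],[0.01,-0.075,-0.002,0.04,0],[0.01,-0.095,-0.002,0.04,0],[0.01,-0.115,-0.002,0.04,0],[0.01,-0.135,-0.002,0.04,0],[0.01,-0.155,-0.002,0.04,0],[0.01,-0.17,-0.002,0.04,0],[0.01,-0.18,-0.002,0.04,0],[0.01,-0.18,-0.002,0.04,0],[0.01,-0.172,-0.002,0.04,0],[0.01,-0.172,-0.002,0.01,0],[0.01,-0.172,-0.002,-0.01,0],[0.01,-0.172,-0.002,-0.01,0]]'; python3 - <<'E'
from h import *
np.set_printoptions(precision=4,suppress=True)
s=grab('scene','s9.png')
for b in blobs(s,(8,90,60),(28,255,255),8)[0]:
  if 190<b[0][0]<300 and b[0][1]>200: print(b,onz('scene',[b[0]],.008))
E
python3 g.py .528 -.2455 .203 -.022 .045
```

```text
t: 14.77
eef_pos: [0.6241, 0.1163, 0.061]
ee_rot: [-3.136, 0.002, -1.618]
force: [1.2, 0.7, 0.0]
width: 0.0174
gripper_force: 45.0
([226.3, 221.6], [223, 219, 7, 6, 33]) [[ 0.5342 -0.2433  0.008 ]]
([278.5, 233.4], [274, 228, 10, 11, 83]) [[ 0.59   -0.0903  0.008 ]]
([276.5, 252.9], [271, 247, 11, 11, 80]) [[ 0.6702 -0.0884  0.008 ]]
grip [ 0.5594 -0.0437] dxyz,turn [ 0.1627  0.0561  0.0137 -0.0016] rows 5.0
```

```bash
python3 nudge.py '[[0.01,0,0.04,0,0],[0.01,0,0.058,0.005,0],[0.01,0.02,0.058,0.01,0],[0.01,0.06,0.058,0.01,0],[0.01,0.1,0.058,0.01,0],[0.01,0.14,0.058,0.01,0],[0.01,0.162,0.058,0.01,0],[0.01,0.162,0.058,0.01,0],[0.01,0.162,0.058,0.01,0],[0.01,0.162,0.058,0.01,0]]'; python3 - <<'E'
from h import *
np.set_printoptions(precision=4,suppress=True)
s=grab('scene','s10.png');t=grab('top','t10.png')
for b in blobs(s,(8,90,60),(28,255,255),8)[0]:
  if 190<b[0][0]<300 and b[0][1]>200: print(b,onz('scene',[b[0]],.008))
o=np.zeros((600,800,3),np.uint8);o[:300]=cv2.resize(s[195:265,150:337],(800,300));o[300:]=cv2.resize(t[155:230,240:440],(800,300))
cv2.imwrite('pics/z6.png',np.clip(o[:,:,::-1]*1.3,0,255).astype(np.uint8))
E
python3 g.py .528 -.2455 .203 -.022 .0065;python3 g.py .505 -.095 .222 -.022 .0065
```

```text
t: 15.65
eef_pos: [0.5557, -0.0429, 0.0462]
ee_rot: [3.141, -0.0, -1.619]
force: [-0.3, 0.2, -1.2]
width: 0.0177
gripper_force: 45.0
([226.2, 221.7], [223, 219, 7, 6, 32]) [[ 0.5347 -0.2435  0.008 ]]
([278.5, 233.6], [274, 228, 10, 11, 82]) [[ 0.5908 -0.0902  0.008 ]]
([276.5, 253.0], [271, 247, 11, 11, 79]) [[ 0.6706 -0.0884  0.008 ]]
grip [ 0.5594 -0.0437] dxyz,turn [ 0.0017 -0.0034  0.0399 -0.0004] rows 1.0
grip [0.5372 0.1257] dxyz,turn [-0.1665  0.0266  0.0399 -0.0004] rows 5.0
```

View pics/z6.png

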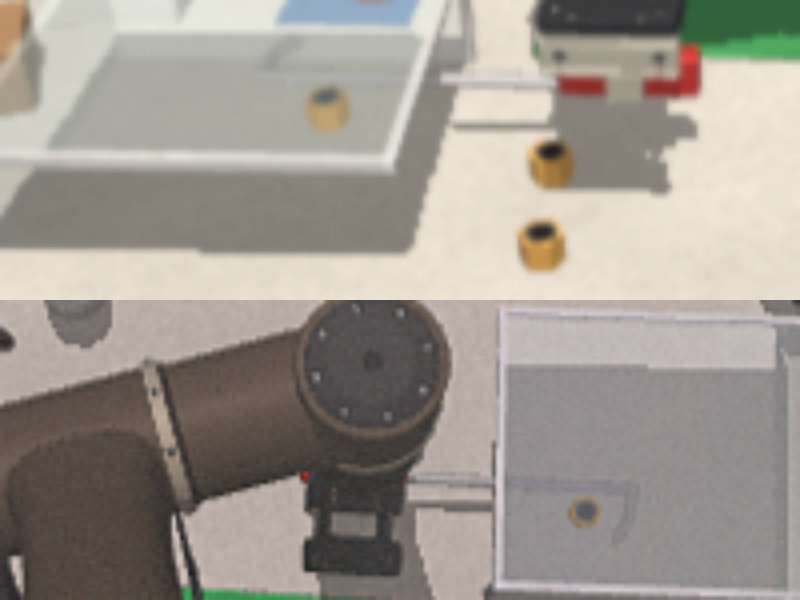

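Hook behind nut C; lower and pull.

```bash
python3 nudge.py '[[0.01,0.0017,-0.002,0.015,0],[0.01,0.0017,-0.003,0.03,0],[0.01,0.0017,-0.003,0.04,0],[0.01,0.0017,-0.003,0.04,0],[0.01,-0.015,-0.003,0.04,0],[0.01,-0.035,-0.001,0.04,0],[0.01,-0.055,0.003,0.04,0],[0.01,-0.075,0.008,0.04,0],[0.01,-0.095,0.013,0.04,0],[0.01,-0.115,0.018,0.04,0],[0.01,-0.135,0.022,0.04,0],[0.01,-0.155,0.026,0.04,0],[0.01,-0.163,0.026,0.04,0],[0.01,-0.165,0.026,0.04,0],[0.01,-0.165,0.022,0.04,0],[0.01,-0.158,0.022,0.04,0],[0.01,-0.158,0.022,0.01,0],[0.01,-0.158,0.022,-0.02,0],[0.01,-0.158,0.022,-0.02,0]]'; python3 - <<'E'
from h import *
np.set_printoptions(precision=4,suppress=True)
s=grab('scene','s11.png')
for b in blobs(s,(8,90,60),(28,255,255),8)[0]:
  if 190<b[0][0]<300 and b[0][1]>200: print(b,onz('scene',[b[0]],.008))
E
python3 d.py .4185 .149 .06 -1.612
```

```text
t: 17.33
eef_pos: [0.5448, 0.1164, 0.0718]
ee_rot: [-3.135, 0.003, -1.618]
force: [0.8, 0.3, -1.5]
width: 0.0177
gripper_force: 45.0
([280.1, 216.5], [276, 212, 9, 9, 64]) [[ 0.5102 -0.0925  0.008 ]]
([278.5, 233.3], [274, 228, 10, 11, 82]) [[ 0.5895 -0.0903  0.008 ]]
([276.5, 252.9], [271, 247, 11, 11, 80]) [[ 0.6702 -0.0884  0.008 ]]
dxyz,turn [-0.0267  0.1268  0.0091 -0.0067] rows>= 4.0
t 17.38 pos [0.5438 0.1162 0.0697] rot [-3.137e+00  3.000e-03 -1.619e+00] q [ 0.56  0.32 -0.45  0.   -0.79 -0.61] w 0.0175 F [ 0.3 -0.4 -1.4]
```

```bash
python3 nudge.py '[[0.01,-0.0267,0.04,0.009,-0.007],[0.01,-0.0267,0.08,0.009,-0.007],[0.01,-0.0267,0.12,0.009,0],[0.01,-0.0267,0.13,0.009,0.01],[0.01,-0.0267,0.132,0.009,0.01],[0.01,-0.0267,0.132,0.009,0.01]]'; python3 d.py .4115 .144 .0085 -1.632
```

```text
t: 17.88
eef_pos: [0.4104, 0.1488, 0.0576]
ee_rot: [3.142, -0.0, -1.627]
force: [0.1, -0.2, -1.1]
width: 0.0179
gripper_force: 45.0
dxyz,turn [ 0.0047 -0.0014  0.0491  0.0049] rows>= 2.0
t 17.88 pos [0.4104 0.1488 0.0576] rot [ 3.142 -0.    -1.627] q [ 0.8   0.16 -0.72 -0.   -0.69 -0.86] w 0.0179 F [ 0.1 -0.2 -1.1]
```

```bash
python3 nudge.py '[[0.01,0.0047,-0.0014,0.03,0.004],[0.01,0.0047,-0.0014,0.045,0.004],[0.01,0.0047,-0.0014,0.049,0.004],[0.01,0.0047,-0.0014,0.0495,0.004],[0.05,0.0047,-0.0014,0.0495,0.004],[0.05,0.0047,-0.0014,0.0495,0.004],[0.05,0.0047,-0.0014,0.0495,0.004],[0.05,0.0047,-0.0014,0.01,0.004],[0.05,0.0047,-0.0014,-0.03,0.004],[0.05,0.0047,-0.0014,-0.07,0.004],[0.05,0.0047,-0.0014,-0.1,0.004]]'; python3 - <<'E'
from h import *
np.set_printoptions(precision=4,suppress=True)
s=grab('scene','s12.png');t=grab('top','t12.png')
o=np.zeros((600,800,3),np.uint8);o[:300]=cv2.resize(s[180:267,220:452],(800,300));o[300:]=cv2.resize(t[155:260,160:440],(800,300))
cv2.imwrite('pics/z7.png',np.clip(o[:,:,::-1]*1.3,0,255).astype(np.uint8))
for b in blobs(s,(8,90,60),(28,255,255),8)[0]:
  if 190<b[0][0]<300 and b[0][1]>200: print(b)
for b in blobs(t,(8,90,30),(28,255,255),4)[0]:
  if 300<b[0][0]<370 and 160<b[0][1]<230: print('top',b)
E
```

```text
t: 18.8
eef_pos: [0.4129, 0.1451, 0.1613]
ee_rot: [-3.139, 0.002, -1.631]
force: [1.0, 1.2, 0.9]
width: 0.0494
gripper_force: 0.0
([280.0, 216.4], [276, 212, 9, 9, 64])
([278.5, 233.3], [274, 228, 10, 11, 82])
([276.5, 253.0], [271, 247, 11, 11, 79])
top ([341.0, 168.9], [338, 165, 8, 8, 24])
top ([341.4, 191.0], [338, 187, 8, 8, 28])
top ([342.2, 213.3], [339, 209, 8, 9, 28])
```

View pics/z7.png

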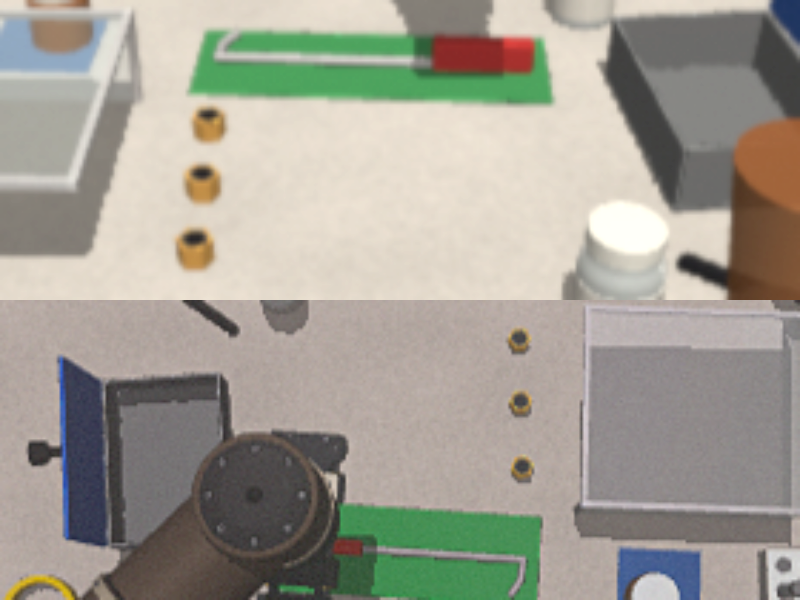

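Rod lies on its mat, the three nuts stand clear in a row at (518,340), (520,403), (522,467) in the lower crop, and the box is open.

```bash
python3 - <<'E'
from h import *
np.set_printoptions(precision=4,suppress=True)
a=lambda x,y:(x/2.857+160,(y-300)/2.857+155)
b=lambda x,y:(x/3.448+220,y/3.448+180)
for k,p,q in [('A',a(518,340),b(194,237)),('B',a(520,403),b(202,172)),('C',a(522,467),b(208,114)),
 ('boxrim far',a(219,376),b(676,145)),('box rim near',a(229,541),b(610,22))]:
  print(k,*two('top',p,'scene',q),onz('top',[p],.02))
E
python3 d.py .67 -.09 .1 -1.571
```

```text
A [ 0.6663 -0.0901  0.0183] 0.002732313280778033 [[ 0.6661 -0.0914  0.02  ]]
B [ 0.5875 -0.0916  0.018 ] 0.0039032525505425554 [[ 0.5873 -0.0935  0.02  ]]
C [ 0.5083 -0.0935  0.0187] 0.004185686517647087 [[ 0.5083 -0.0955  0.02  ]]
boxrim far [0.6119 0.2688 0.0591] 0.00033988061386452343 [[0.6196 0.2756 0.02  ]]
box rim near [0.4156 0.2551 0.051 ] 0.00476301048561388 [[0.4174 0.2578 0.02  ]]
dxyz,turn [ 0.2215 -0.2682  0.064  -0.0598] rows>= 9.0
t 18.9 pos [0.4151 0.1468 0.1634] rot [-3.134  0.007 -1.631] q [ 0.79  0.01 -0.58  0.   -0.97 -0.85] w 0.0497 F [ 0.1  0.5 -0.7]
```

```bash
python3 nudge.py '[[0.05,0.22,-0.265,0.06,-0.06],[0.05,0.22,-0.265,0.06,-0.06],[0.05,0.22,-0.265,0.06,-0.06],[0.05,0.22,-0.265,0.06,-0.06],[0.05,0.22,-0.265,0.06,-0.06],[0.05,0.22,-0.265,0.06,-0.06],[0.05,0.22,-0.265,0.06,-0.06],[0.05,0.22,-0.265,0.06,-0.06],[0.05,0.22,-0.265,0.06,-0.06],[0.05,0.22,-0.265,0.06,-0.06],[0.05,0.22,-0.265,0.06,-0.06]]';python3 d.py .666 -.0905 .005 -1.571
```

```text
t: 19.82
eef_pos: [0.663, -0.0922, 0.0961]
ee_rot: [3.139, -0.0, -1.574]
force: [-0.4, 1.0, 0.0]
width: 0.0499
gripper_force: 0.0
dxyz,turn [-0.0017 -0.0032  0.0911 -0.0031] rows>= 3.0
t 19.82 pos [ 0.663  -0.0922  0.0961] rot [ 3.139 -0.    -1.574] q [ 0.15  0.45 -0.16 -0.   -0.96 -0.16] w 0.0499 F [-0.4  1.   0. ]
```

```bash
python3 nudge.py '[[0.05,-0.0017,-0.003,0.03,0],[0.05,-0.0017,-0.003,0.065,0],[0.05,-0.0017,-0.003,0.088,0],[0.05,-0.0017,-0.003,0.091,0],[0.015,-0.0017,-0.003,0.091,0],[0.015,-0.0017,-0.003,0.091,0],[0.015,-0.0017,-0.003,0.091,0],[0.015,-0.0017,-0.003,0.091,0],[0.015,-0.0017,-0.003,0.091,0],[0.015,-0.0017,-0.003,0.06,0],[0.015,-0.0017,-0.003,0.02,0],[0.015,-0.0017,-0.003,-0.02,0],[0.015,-0.0017,-0.003,-0.06,0],[0.015,-0.0017,-0.003,-0.06,0]]' 25;python3 d.py .555 .325 .15 -1.571
```

```text
t: 20.98
eef_pos: [0.671, -0.0897, 0.1684]
ee_rot: [-3.127, -0.001, -1.57]
force: [2.5, -0.6, 1.0]
width: 0.0231
gripper_force: 25.0
dxyz,turn [-0.4147  0.116   0.0165  0.0006] rows>= 11.0
t 20.98 pos [ 0.671  -0.0897  0.1684] rot [-3.127e+00 -1.000e-03 -1.570e+00] q [ 0.16  0.39 -0.08  0.   -1.09 -0.16] w 0.0231 F [ 2.5 -0.6  1. ]
```

Gripped on the flats (23 mm). To the box.

```bash
python3 nudge.py '[[0.015,-0.4147,0.113,0.01,0],[0.015,-0.4147,0.113,0.01,0],[0.015,-0.4147,0.113,0.01,0],[0.015,-0.4147,0.113,0.01,0],[0.015,-0.4147,0.113,0.01,0],[0.015,-0.4147,0.113,0.01,0],[0.015,-0.4147,0.113,0.01,0],[0.015,-0.4147,0.113,0.01,0],[0.015,-0.4147,0.113,0.01,0],[0.015,-0.4147,0.113,0.01,0],[0.015,-0.4147,0.113,0.01,0],[0.015,-0.4147,0.113,0.01,0],[0.015,-0.4147,0.113,0.01,0]]';python3 d.py .555 .325 .03 -1.571
```

```text
t: 22.07
eef_pos: [0.5531, 0.3264, 0.1478]
ee_rot: [-3.141, 0.0, -1.57]
force: [-0.1, -0.4, -1.2]
width: 0.0238
gripper_force: 25.0
dxyz,turn [ 0.0014 -0.0018  0.1178  0.001 ] rows>= 3.0
t 22.07 pos [0.5531 0.3264 0.1478] rot [-3.141  0.    -1.57 ] q [ 0.84  0.36 -0.17 -0.   -1.04 -0.84] w 0.0238 F [-0.1 -0.4 -1.2]
```

```bash
python3 nudge.py '[[0.015,0,0,0.04,0],[0.015,0,0,0.08,0],[0.015,0,0,0.115,0],[0.015,0,0,0.125,0],[0.015,0,0,0.125,0],[0.045,0,0,0.125,0],[0.045,0,0,0.125,0],[0.045,0,0,0.125,0],[0.05,0,0,0.08,0],[0.05,0,0,0.04,0],[0.05,0,0,0,0],[0.05,0,0,0,0]]';python3 d.py .587 -.092 .1 -1.571
```

```text
t: 23.07
eef_pos: [0.5582, 0.3287, 0.1597]
ee_rot: [-3.128, 0.01, -1.57]
force: [1.7, 1.0, 1.6]
width: 0.0499
gripper_force: 0.0
dxyz,turn [ 0.4214 -0.0277  0.0558  0.0011] rows>= 11.0
t 23.07 pos [0.5582 0.3287 0.1597] rot [-3.128  0.01  -1.57 ] q [ 0.83  0.35 -0.16  0.   -1.04 -0.84] w 0.0499 F [1.7 1.  1.6]
```

```bash
python3 nudge.py '[[0.05,0.418,-0.033,0.045,0],[0.05,0.418,-0.033,0.045,0],[0.05,0.418,-0.033,0.045,0],[0.05,0.418,-0.033,0.045,0],[0.05,0.418,-0.033,0.045,0],[0.05,0.418,-0.033,0.045,0],[0.05,0.418,-0.033,0.045,0],[0.05,0.418,-0.033,0.045,0],[0.05,0.418,-0.033,0.045,0],[0.05,0.418,-0.033,0.045,0],[0.05,0.418,-0.033,0.045,0],[0.05,0.418,-0.033,0.045,0],[0.05,0.418,-0.033,0.045,0]]';python3 d.py .5875 -.092 .005 -1.571; python3 - <<'E'
from h import *
np.set_printoptions(precision=4,suppress=True)
s=grab('scene','s13.png')
for b in blobs(s,(8,90,60),(28,255,255),8)[0]:
  if 190<b[0][0]<440 and b[0][1]>200: print(b,onz('scene',[b[0]],.008))
E
```

```text
t: 24.15
eef_pos: [0.5868, -0.0929, 0.104]
ee_rot: [-3.139, 0.0, -1.573]
force: [0.1, -0.1, 0.2]
width: 0.0503
gripper_force: 0.0
dxyz,turn [-0.0009 -0.0005  0.099  -0.0023] rows>= 3.0
t 24.15 pos [ 0.5868 -0.0929  0.104 ] rot [-3.139  0.    -1.573] q [ 0.17  0.33 -0.33  0.   -0.91 -0.17] w 0.0503 F [ 0.1 -0.1  0.2]
([280.0, 216.8], [276, 213, 9, 9, 64]) [[ 0.5117 -0.0927  0.008 ]]
([426.5, 219.2], [425, 218, 5, 4, 10]) [[0.5276 0.3255 0.008 ]]
([278.5, 233.6], [274, 228, 10, 11, 82]) [[ 0.5908 -0.0902  0.008 ]]
```

```bash
python3 nudge.py '[[0.05,0,0,0.03,0],[0.05,0,0,0.065,0],[0.05,0,0,0.095,0],[0.05,0,0,0.099,0],[0.015,0,0,0.099,0],[0.015,0,0,0.099,0],[0.015,0,0,0.099,0],[0.015,0,0,0.099,0],[0.015,0,0,0.099,0],[0.015,0,0,0.06,0],[0.015,0,0,0.02,0],[0.015,0,0,-0.02,0],[0.015,0,0,-0.045,0],[0.015,0,0,-0.045,0],[0.015,0,0,-0.045,0]]' 25;python3 d.py .51 .325 .15 -1.571
```

```text
t: 25.45
eef_pos: [0.5872, -0.0924, 0.1505]
ee_rot: [-3.137, 0.001, -1.572]
force: [-0.1, 0.4, -2.1]
width: 0.0237
gripper_force: 25.0
dxyz,turn [-0.4173  0.0778  0.0005 -0.0011] rows>= 11.0
t 25.45 pos [ 0.5872 -0.0924  0.1505] rot [-3.137e+00  1.000e-03 -1.572e+00] q [ 0.17  0.28 -0.28 -0.   -1.   -0.17] w 0.0237 F [-0.1  0.4 -2.1]
```

```bash
python3 nudge.py '[[0.015,-0.417,0.078,0,0],[0.015,-0.417,0.078,0,0],[0.015,-0.417,0.078,0,0],[0.015,-0.417,0.078,0,0],[0.015,-0.417,0.078,0,0],[0.015,-0.417,0.078,0,0],[0.015,-0.417,0.078,0,0],[0.015,-0.417,0.078,0,0],[0.015,-0.417,0.078,0,0],[0.015,-0.417,0.078,0,0],[0.015,-0.417,0.078,0,0],[0.015,-0.417,0.078,0,0],[0.015,-0.417,0.078,0,0]]';python3 d.py .51 .325 .03 -1.571
```

```text
t: 26.53
eef_pos: [0.5077, 0.3244, 0.1463]
ee_rot: [3.14, -0.002, -1.571]
force: [-0.1, -1.0, -1.2]
width: 0.0237
gripper_force: 25.0
dxyz,turn [-0.0008 -0.0025  0.1163  0.0003] rows>= 3.0
t 26.53 pos [0.5077 0.3244 0.1463] rot [ 3.140e+00 -2.000e-03 -1.571e+00] q [ 0.89  0.3  -0.26 -0.   -1.01 -0.89] w 0.0237 F [-0.1 -1.  -1.2]
```

```bash
python3 nudge.py '[[0.015,0,0.03,0.04,0],[0.015,0,0.03,0.08,0],[0.015,0,0.03,0.108,0],[0.015,0,0.03,0.111,0],[0.015,0,0.03,0.111,0],[0.035,0,0.03,0.111,0],[0.035,0,0.03,0.111,0],[0.035,0,0.03,0.111,0],[0.05,0,0.03,0.08,0],[0.05,0,0.03,0.04,0],[0.05,0,0.03,0,0],[0.05,0,0.03,0,0],[0.05,0,0.03,0,0]]';python3 d.py .5083 -.0935 .1 -1.571
```

```text
t: 27.62
eef_pos: [0.4802, 0.3263, 0.1524]
ee_rot: [-3.136, 0.007, -1.572]
force: [-0.3, 0.4, -0.8]
width: 0.0495
gripper_force: 0.0
dxyz,turn [ 0.4201 -0.0281  0.0498 -0.0006] rows>= 11.0
t 27.62 pos [0.4802 0.3263 0.1524] rot [-3.136  0.007 -1.572] q [ 0.93  0.26 -0.31  0.   -0.99 -0.93] w 0.0495 F [-0.3  0.4 -0.8]
```

```bash
python3 nudge.py '[[0.05,0.418,-0.03,0.045,0],[0.05,0.418,-0.03,0.045,0],[0.05,0.418,-0.03,0.045,0],[0.05,0.418,-0.03,0.045,0],[0.05,0.418,-0.03,0.045,0],[0.05,0.418,-0.03,0.045,0],[0.05,0.418,-0.03,0.045,0],[0.05,0.418,-0.03,0.045,0],[0.05,0.418,-0.03,0.045,0],[0.05,0.418,-0.03,0.045,0],[0.05,0.418,-0.03,0.045,0],[0.05,0.418,-0.03,0.045,0],[0.05,0.418,-0.03,0.045,0]]';python3 d.py .5083 -.0935 .005 -1.571; python3 - <<'E'
from h import *
np.set_printoptions(precision=4,suppress=True)
s=grab('scene','s14.png');t=grab('top','t14.png')
for b in blobs(s,(8,90,60),(28,255,255),6)[0]:
  if 190<b[0][0]<440 and b[0][1]>200: print(b,onz('scene',[b[0]],.008))
for b in blobs(t,(8,60,25),(28,255,255),4)[0]:
  if 190<b[0][0]<250 and 160<b[0][1]<250: print('top',b,onz('top',[b[0]],.02))
E
```

```text
t: 28.7
eef_pos: [0.5079, -0.094, 0.1025]
ee_rot: [3.141, 0.0, -1.574]
force: [-0.6, 0.4, 0.1]
width: 0.0502
gripper_force: 0.0
dxyz,turn [-0.0005 -0.0004  0.0975 -0.0029] rows>= 3.0
t 28.7 pos [ 0.5079 -0.094   0.1025] rot [ 3.141  0.    -1.574] q [ 0.2   0.22 -0.5  -0.   -0.85 -0.2 ] w 0.0502 F [-0.6  0.4  0.1]
([423.5, 209.0], [419, 204, 10, 10, 74]) [[0.4754 0.33   0.008 ]]
([280.0, 216.8], [276, 213, 9, 9, 64]) [[ 0.5117 -0.0927  0.008 ]]
([426.5, 219.2], [425, 218, 5, 4, 10]) [[0.5276 0.3255 0.008 ]]
top ([223.0, 199.5], [219, 196, 9, 8, 40]) [[0.5559 0.3213 0.02  ]]
top ([221.3, 220.0], [217, 216, 9, 9, 39]) [[0.4841 0.3248 0.02  ]]
```

```bash
python3 nudge.py '[[0.05,0,0,0.03,0],[0.05,0,0,0.065,0],[0.05,0,0,0.094,0],[0.05,0,0,0.0975,0],[0.015,0,0,0.0975,0],[0.015,0,0,0.0975,0],[0.015,0,0,0.0975,0],[0.015,0,0,0.0975,0],[0.015,0,0,0.0975,0],[0.015,0,0,0.06,0],[0.015,0,0,0.02,0],[0.015,0,0,-0.02,0],[0.015,0,0,-0.045,0],[0.015,0,0,-0.045,0],[0.015,0,0,-0.045,0]]' 25;python3 d.py .52 .31 .15 -1.571
```

```text
t: 30.05
eef_pos: [0.5093, -0.0933, 0.1504]
ee_rot: [-3.136, 0.001, -1.572]
force: [-0.2, -0.2, -1.1]
width: 0.025
gripper_force: 25.0
dxyz,turn [-0.4033 -0.0102  0.0009 -0.001 ] rows>= 10.0
t 30.05 pos [ 0.5093 -0.0933  0.1504] rot [-3.136e+00  1.000e-03 -1.572e+00] q [ 0.2   0.16 -0.44 -0.   -0.96 -0.2 ] w 0.025 F [-0.2 -0.2 -1.1]
```

```bash
python3 nudge.py '[[0.015,-0.403,-0.01,0,0],[0.015,-0.403,-0.01,0,0],[0.015,-0.403,-0.01,0,0],[0.015,-0.403,-0.01,0,0],[0.015,-0.403,-0.01,0,0],[0.015,-0.403,-0.01,0,0],[0.015,-0.403,-0.01,0,0],[0.015,-0.403,-0.01,0,0],[0.015,-0.403,-0.01,0,0],[0.015,-0.403,-0.01,0,0],[0.015,-0.403,-0.01,0.03,0],[0.015,-0.403,-0.01,0.07,0],[0.015,-0.403,-0.01,0.105,0],[0.015,-0.403,-0.01,0.112,0],[0.015,-0.403,-0.01,0.112,0],[0.035,-0.403,-0.01,0.112,0],[0.035,-0.403,-0.01,0.112,0],[0.035,-0.403,-0.01,0.112,0],[0.035,-0.403,-0.01,0.07,0],[0.035,-0.403,-0.01,0.03,0]]';python3 nudge.py '[[0.04,0.2,0.05,-0.1,0],[0.04,0.2,0.05,-0.1,0],[0.04,0.2,0.05,-0.1,0],[0.04,0.2,0.05,-0.1,0],[0.04,0.2,0.05,-0.1,0],[0.04,0.2,0.05,-0.1,0]]'; python3 - <<'E'
from h import *
np.set_printoptions(precision=4,suppress=True)
s=grab('scene','s15.png');t=grab('top','t15.png')
o=np.zeros((600,800,3),np.uint8);o[:300]=cv2.resize(s[120:240,320:640],(800,300));o[300:]=cv2.resize(t[155:275,150:470],(800,300))
cv2.imwrite('pics/z8.png',np.clip(o[:,:,::-1]*1.3,0,255).astype(np.uint8))
for b in blobs(t,(8,60,25),(28,255,255),4)[0]:
  if 190<b[0][0]<250 and 160<b[0][1]<250: print('top',b,onz('top',[b[0]],.02))
E
```

```text
t: 31.72
eef_pos: [0.5179, 0.3086, 0.1185]
ee_rot: [3.14, -0.002, -1.572]
force: [0.4, 2.3, 0.6]
width: 0.035
gripper_force: 0.0
t: 32.22
eef_pos: [0.4679, 0.107, 0.222]
ee_rot: [-3.136, 0.003, -1.573]
force: [-0.8, 1.0, -1.5]
width: 0.0398
gripper_force: 0.0
top ([246.7, 183.4], [243, 176, 11, 16, 27]) [[0.6133 0.2402 0.02  ]]
top ([231.5, 218.6], [209, 193, 47, 54, 624]) [[0.4891 0.2897 0.02  ]]
top ([223.0, 199.5], [219, 196, 9, 8, 40]) [[0.5559 0.3213 0.02  ]]
top ([195.8, 224.7], [191, 220, 11, 10, 23]) [[0.4675 0.4122 0.02  ]]
top ([232.2, 226.0], [231, 225, 3, 3, 4]) [[0.4634 0.2865 0.02  ]]
top ([245.5, 233.0], [244, 233, 4, 1, 4]) [[0.4393 0.24   0.02  ]]
top ([238.0, 237.0], [237, 235, 3, 5, 7]) [[0.4254 0.2655 0.02  ]]
top ([241.8, 236.3], [240, 234, 4, 6, 9]) [[0.4279 0.2525 0.02  ]]
top ([236.0, 243.0], [235, 242, 3, 3, 4]) [[0.4048 0.2718 0.02  ]]
```

View pics/z8.png

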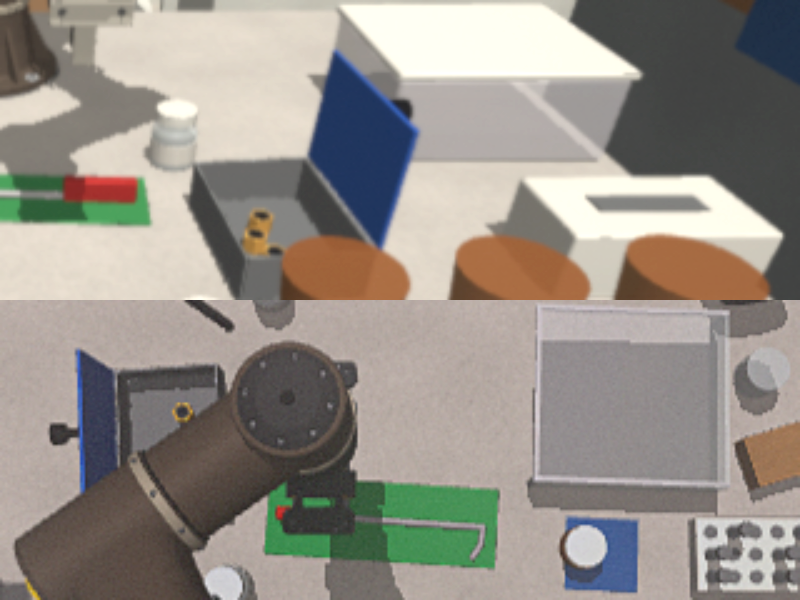

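All three nuts lie in the box (upper crop 262,217 / 255,240 / 275,252), the rod and jar are in place. Now behind the lid, fingers closed.

```bash
python3 d.py .455 .485 .3 -1.571
```

```text
dxyz,turn [-0.3776  0.0145 -0.0766 -0.0031] rows>= 10.0
t 32.32 pos [0.4687 0.1077 0.222 ] rot [-3.135  0.004 -1.574] q [ 0.64  0.03 -0.41  0.   -1.12 -0.64] w 0.0401 F [0.7 0.1 0. ]
```

```bash
python3 nudge.py '[[0,0,0,-0.04,0],[0,0,0,-0.077,0],[0,-0.378,0.0145,-0.077,0],[0,-0.378,0.0145,-0.077,0],[0,-0.378,0.0145,-0.077,0],[0,-0.378,0.0145,-0.077,0],[0,-0.378,0.0145,-0.077,0],[0,-0.378,0.0145,-0.077,0],[0,-0.378,0.0145,-0.077,0],[0,-0.378,0.0145,-0.077,0],[0,-0.378,0.0145,-0.077,0],[0,-0.378,0.0145,-0.077,0],[0,-0.378,0.0145,-0.077,0],[0,-0.378,0.0145,-0.077,0]]' 20; python3 - <<'E'
from h import *
np.set_printoptions(precision=4,suppress=True)
s=grab('scene','s16.png');t=grab('top','t16.png')
o=np.zeros((600,800,3),np.uint8);o[:300]=cv2.resize(s[120:240,320:640],(800,300));o[300:]=cv2.resize(t[155:275,150:470],(800,300))
cv2.imwrite('pics/z9.png',np.clip(o[:,:,::-1]*1.3,0,255).astype(np.uint8))
for b in blobs(t,(8,60,25),(28,255,255),4)[0]:
  if 190<b[0][0]<250 and 160<b[0][1]<250: print('top',b,onz('top',[b[0]],.02))
E
python3 d.py .455 .485 .17 -1.571
```

```text
t: 33.48
eef_pos: [0.4539, 0.4881, 0.2947]
ee_rot: [3.142, -0.0, -1.571]
force: [1.0, -0.5, -0.4]
width: 0.0004
gripper_force: 0.0
top ([223.0, 199.5], [219, 196, 9, 8, 40]) [[0.5559 0.3213 0.02  ]]
top ([226.4, 209.2], [222, 205, 9, 9, 39]) [[0.5219 0.3084 0.02  ]]
top ([221.3, 219.9], [217, 216, 9, 9, 39]) [[0.4845 0.3248 0.02  ]]
dxyz,turn [ 0.0021 -0.0005  0.1255 -0.0012] rows>= 4.0
t 33.58 pos [0.4544 0.487  0.2955] rot [-3.141e+00  1.000e-03 -1.572e+00] q [ 1.11  0.31  0.1   0.   -1.36 -1.11] w 0.0001 F [-0.2 -0.  -0.7]
```

View pics/z9.png

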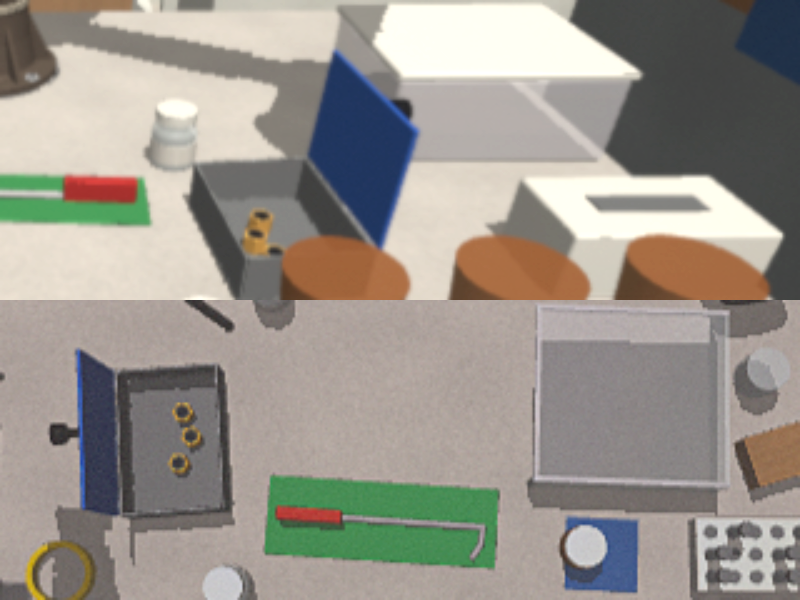

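Lid's open with its edge at (80,350)–(82,512) in the lower crop; nuts, rod and jar all good. Lower behind the lid and sweep it shut.

```bash
python3 nudge.py '[[0,0,0,0.04,0],[0,0,0,0.08,0],[0,0,0,0.12,0],[0,0,0,0.125,0],[0,0.02,0,0.125,0],[0,0.04,0,0.125,0],[0,0.06,0,0.125,0],[0,0.08,0,0.125,0],[0,0.095,0,0.125,0],[0,0.115,0,0.13,0],[0,0.129,0,0.134,0],[0,0.129,0,0.134,0]]'; python3 d.py .455 .33 .1436 -1.571
```

```text
t: 34.58
eef_pos: [0.4541, 0.356, 0.1615]
ee_rot: [3.142, 0.0, -1.574]
force: [0.1, 0.2, -0.8]
width: 0.0005
gripper_force: 0.0
dxyz,turn [ 0.026  -0.001   0.0179 -0.0026] rows>= 1.0
t 34.58 pos [0.4541 0.356  0.1615] rot [ 3.142  0.    -1.574] q [ 1.    0.25 -0.3  -0.   -1.02 -1.01] w 0.0005 F [ 0.1  0.2 -0.8]
```

```bash
python3 nudge.py '[[0,0.014,0,0.009,0],[0,0.026,0,0.018,0],[0,0.038,0,0.03,0],[0,0.048,0,0.043,0],[0,0.056,0,0.058,0],[0,0.061,0,0.0735,0],[0,0.063,0,0.085,0],[0,0.064,0,0.093,0],[0,0.064,0,0.096,0],[0,0.064,0,0.098,0],[0,0.064,0,0.098,0],[0,0.064,0,0.098,0]]'; python3 - <<'E'
from h import *
s=grab('scene','s17.png');t=grab('top','t17.png')
o=np.zeros((600,800,3),np.uint8);o[:300]=cv2.resize(s[120:240,320:640],(800,300));o[300:]=cv2.resize(t[155:275,150:470],(800,300))
cv2.imwrite('pics/z10.png',np.clip(o[:,:,::-1]*1.3,0,255).astype(np.uint8))
E
```

```text
t: 35.58
eef_pos: [0.4544, 0.2944, 0.0662]
ee_rot: [-3.141, -0.001, -1.57]
force: [-10.7, -8.4, 33.0]
width: 0.0003
gripper_force: 16.3
```

View pics/z10.png

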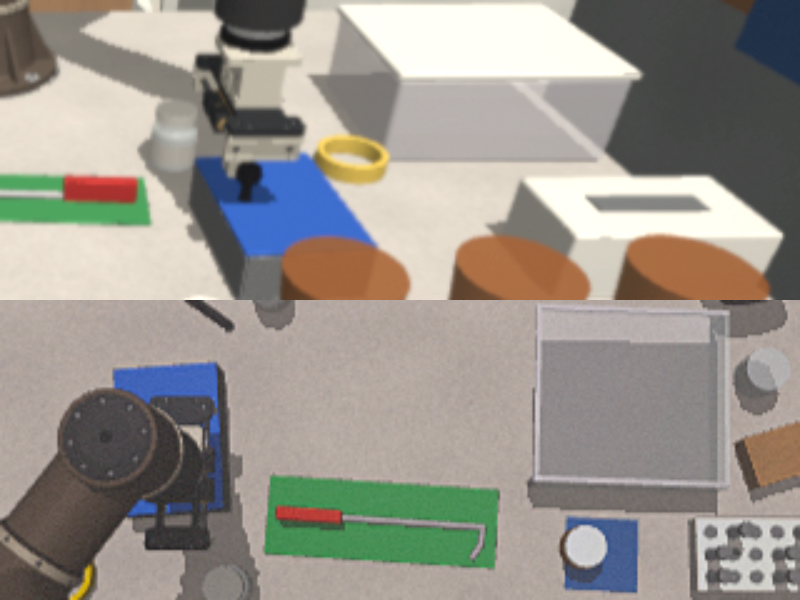

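Lid is flat shut (tip at z 0.066 = lid top, 33 N). Retreat up and check.

```bash
python3 nudge.py '[[0,0,0,0,0],[0,0,0,-0.03,0],[0,0,0,-0.07,0],[0,0,0,-0.11,0],[0,0,0,-0.15,0],[0,-0.04,0,-0.17,0],[0,-0.08,0,-0.17,0],[0,-0.12,0,-0.17,0],[0,-0.16,0,-0.17,0],[0,-0.2,0,-0.17,0],[0,-0.2,0,-0.17,0],[0,-0.2,0,-0.17,0]]'; python3 - <<'E'
from h import *
np.set_printoptions(precision=4,suppress=True)
s=grab('scene','s18.png');t=grab('top','t18.png')
o=np.zeros((600,800,3),np.uint8);o[:300]=cv2.resize(s[120:270,100:500],(800,300));o[300:]=cv2.resize(t[155:275,150:470],(800,300))
cv2.imwrite('pics/z11.png',np.clip(o[:,:,::-1]*1.3,0,255).astype(np.uint8))
m=blobs(t,(100,100,60),(125,255,255))[1];m[:,260:]=0
c=max(cv2.findContours(m,0,1)[0],key=cv2.contourArea);W=onz('top',cv2.boxPoints(cv2.minAreaRect(c)),.0665)
print('lid size if shut',np.linalg.norm(np.diff(W,axis=0),axis=1)[:2],W)
b=[b for b in blobs(t,(0,150,80),(6,255,255),40)[0] if 240<b[0][0]<300];print(onz('top',[b[0][0]],.03))
E
```

```text
t: 36.68
eef_pos: [0.4537, 0.4967, 0.2316]
ee_rot: [3.141, -0.002, -1.57]
force: [0.7, -0.3, 0.4]
width: 0.0004
gripper_force: 0.0
lid size if shut [0.1413 0.2031] [[0.6094 0.4107 0.0665]
 [0.6171 0.2696 0.0665]
 [0.4146 0.2539 0.0665]
 [0.4073 0.3925 0.0665]]
[[0.4138 0.1419 0.03  ]]
```

View pics/z11.png

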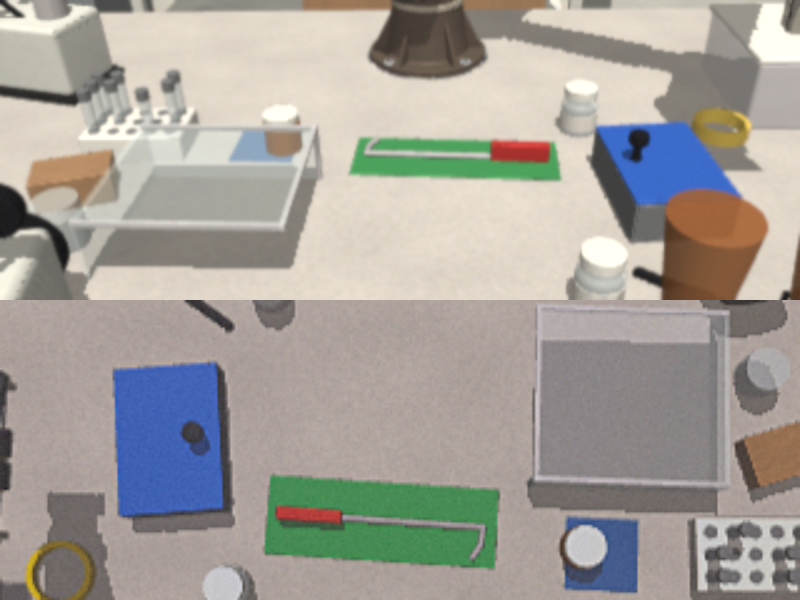

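Lid shut, rod on its mat, but the jar's cap (586,546) sits left on the blue mat (567–637): it may have been nudged; measuring.

```bash
python3 - <<'E'
from h import *
np.set_printoptions(precision=4,suppress=True)
t=cv2.imread('pics/t18.png')[:,:,::-1].copy();s=cv2.imread('pics/s18.png')[:,:,::-1].copy()
for n in('t4','t12','t18'):
  im=cv2.imread(f'pics/{n}.png')[:,:,::-1].copy()
  for b in blobs(im,(0,0,140),(180,40,255),30)[0]:
    if 375<b[0][0]<405 and 240<b[0][1]<270: print(n,b,onz('top',[b[0]],.066))
print(two('top',(384.4,253.4),'scene',(280/2+100,113/2+120)))
E
```

```text
t4 ([389.1, 258.4], [381, 251, 17, 16, 208]) [[ 0.3525 -0.2462  0.066 ]]
t12 ([389.0, 258.3], [381, 251, 17, 16, 208]) [[ 0.3528 -0.2459  0.066 ]]
t18 ([384.2, 252.8], [377, 245, 16, 17, 202]) [[ 0.3709 -0.2303  0.066 ]]
(array([ 0.3687, -0.2292,  0.0631]), np.float64(0.004280035580892916))
```

The jar was knocked to (0.370,-0.230), about 30 mm off the mat's centre. That is marginal, so I'll regrasp it and set it nearer the centre.

```bash
python3 nudge.py '[[0.088,0.397,-0.026,0,-1.571],[0.088,0.397,-0.026,0,-1.571],[0.088,0.397,-0.026,0,-1.571],[0.088,0.397,-0.026,0,-1.571],[0.088,0.397,-0.026,0,-1.571],[0.088,0.397,-0.026,0,-1.571],[0.088,0.397,-0.026,0,-1.571],[0.088,0.397,-0.026,0,-1.571],[0.088,0.397,-0.026,0,-1.571],[0.088,0.727,0.085,0,-1.571],[0.088,0.727,0.085,0,-1.571],[0.088,0.727,0.085,0,-1.571],[0.088,0.727,0.085,0,-1.571],[0.088,0.727,0.085,0,-1.571],[0.088,0.727,0.085,0,-1.571],[0.088,0.727,0.085,0,-1.571],[0.088,0.727,0.085,0,-1.571],[0.088,0.727,0.085,0,-1.571],[0.088,0.727,0.085,0,-1.571],[0.088,0.727,0.085,0,-1.571]]'; python3 d.py .37 -.2295 .0185 0
```

```text
t: 38.45
eef_pos: [0.3664, -0.2349, 0.2332]
ee_rot: [3.141, -0.001, -0.007]
force: [0.5, 0.2, 0.2]
width: 0.0878
gripper_force: 0.0
dxyz,turn [ 0.0034 -0.0055  0.2147 -0.0071] rows>= 6.0
t 38.45 pos [ 0.3664 -0.2349  0.2332] rot [ 3.141e+00 -1.000e-03 -7.000e-03] q [-0.11 -0.06 -0.47  0.   -1.15  1.68] w 0.0878 F [0.5 0.2 0.2]
```

```bash
python3 nudge.py '[[0.088,0.0034,-0.0055,0.04,0],[0.088,0.0034,-0.0055,0.08,0],[0.088,0.0034,-0.0055,0.12,0],[0.088,0.0034,-0.0055,0.16,0],[0.088,0.0034,-0.0055,0.2,0],[0.088,0.0034,-0.0055,0.214,0],[0.088,0.0034,-0.0055,0.214,0],[0.05,0.0034,-0.0055,0.214,0],[0.05,0.0034,-0.0055,0.214,0],[0.05,0.0034,-0.0055,0.214,0],[0.05,0.0034,-0.0055,0.214,0],[0.05,0.0034,-0.0055,0.214,0]]' 25; python3 d.py .362 -.2525 .018 0
```

```text
t: 39.45
eef_pos: [0.373, -0.2269, 0.0199]
ee_rot: [3.141, -0.003, -0.0]
force: [0.2, -3.9, 3.0]
width: 0.0599
gripper_force: 1.5
dxyz,turn [-0.011   0.0256  0.0019 -0.0005] rows>= 1.0
t 39.45 pos [ 0.373  -0.2269  0.0199] rot [ 3.141e+00 -3.000e-03 -0.000e+00] q [-0.09  0.23 -0.76  0.   -0.58  1.66] w 0.0599 F [ 0.2 -3.9  3. ]
```

```bash
python3 nudge.py '[[0.05,0,0,0,0],[0.05,0,0,0,0],[0.05,0,0,0,0],[0.05,0,0,-0.008,0],[0.05,0,0,-0.008,0],[0.05,-0.01,0.015,-0.008,0],[0.05,-0.01,0.025,-0.008,0],[0.05,-0.01,0.025,-0.008,0],[0.05,-0.01,0.025,-0.004,0],[0.05,-0.01,0.025,0,0],[0.05,-0.01,0.025,0,0],[0.05,-0.01,0.025,0,0]]'; python3 d.py .362 -.2525 .018 0
```

```text
t: 40.45
eef_pos: [0.3624, -0.2517, 0.0188]
ee_rot: [3.141, -0.0, -0.0]
force: [-0.5, -1.5, 3.6]
width: 0.0577
gripper_force: 25.0
dxyz,turn [-0.0004  0.0008  0.0008 -0.0001] rows>= 1.0
t 40.45 pos [ 0.3624 -0.2517  0.0188] rot [ 3.141 -0.    -0.   ] q [-0.16  0.24 -0.75  0.   -0.58  1.73] w 0.0577 F [-0.5 -1.5  3.6]
```

```bash
python3 nudge.py '[[0.088,0,0,0,0],[0.088,0,0,0,0],[0.088,0,0,0,0],[0.088,0,0,0,0],[0.088,0,0,-0.03,0],[0.088,0,0,-0.07,0],[0.088,0,0,-0.11,0],[0.088,0,0,-0.15,0],[0.088,0,0,-0.19,0],[0.088,0.04,-0.04,-0.21,0],[0.088,0.08,-0.08,-0.21,0],[0.088,0.1,-0.12,-0.21,0],[0.088,0.11,-0.16,-0.21,0],[0.088,0.11,-0.2,-0.21,0],[0.088,0.11,-0.24,-0.21,0],[0.088,0.11,-0.28,-0.21,0],[0.088,0.11,-0.32,-0.21,0],[0.088,0.11,-0.36,-0.21,0],[0.088,0.11,-0.36,-0.21,0],[0.088,0.11,-0.36,-0.21,0]]'; python3 - <<'E'
from h import *
np.set_printoptions(precision=4,suppress=True)
s=grab('scene','s19.png');t=grab('top','t19.png')
o=np.zeros((600,800,3),np.uint8);o[:300]=cv2.resize(s[120:270,100:500],(800,300));o[300:]=cv2.resize(t[155:275,150:470],(800,300))
cv2.imwrite('pics/z12.png',np.clip(o[:,:,::-1]*1.3,0,255).astype(np.uint8))
for b in blobs(t,(0,0,140),(180,40,255),30)[0]:
    if 370<b[0][0]<405 and 235<b[0][1]<270: print(b,onz('top',[b[0]],.066))
E
```

```text
t: 42.12
eef_pos: [0.4723, 0.1121, 0.2284]
ee_rot: [-3.141, -0.0, 0.003]
force: [1.1, 0.3, -0.5]
width: 0.0878
gripper_force: 0.0
([390.9, 256.2], [383, 248, 17, 17, 209]) [[ 0.3597 -0.2523  0.066 ]]
```

View pics/z12.png

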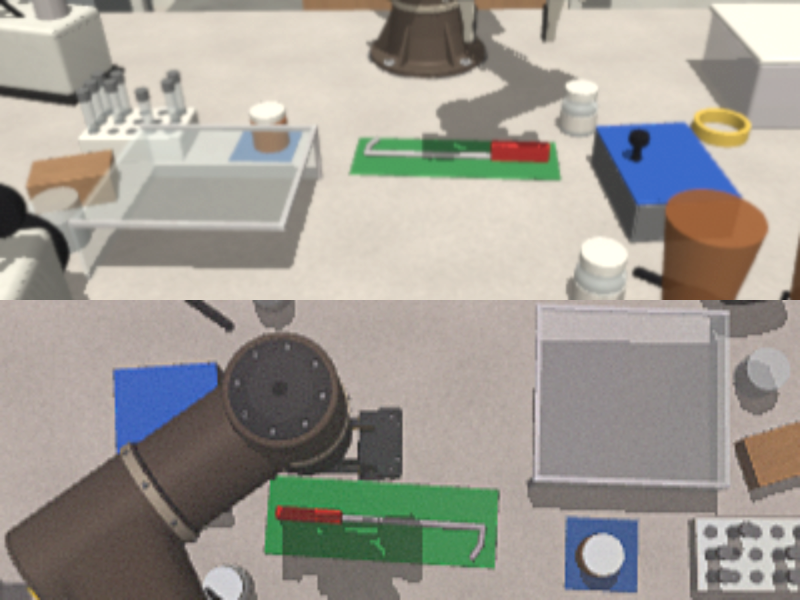

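The jar now stands upright near the mat's centre (602,554). The rod is on its mat, the lid is shut and the arm is clear, so I'm handing in.

```bash
python3 -c "
from station import arm;print(arm.job_done())"
```

```text
the job is handed in; nothing more can be done
None
```

The job is handed in, though the hand-in gave no verdict: the last pictures show the jar upright near the centre of its mat (re-centred after it got knocked about 24 mm), the lid shut and the rod on its green mat, and all three nuts were seen in the box before it was shut.

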